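Tighten the coaxial coupling nut on a radio module

ROBOT

A 6-joint arm with a two-finger parallel gripper is mounted at the origin on the work surface. World frame = base frame: x ahead of the robot, y to its left, z up, the work surface at z = 0. Lengths are in mm, angles in rad, forces in N, time in s.
With the tool pointing down it reaches from about 350 to 975 mm from the base axis. Payload 7.1 kg.
Tool frame: the origin (TCP) lies midway between the tips of the shut fingers; the grasp point (between the pads) lies 19 mm behind it; z points along the fingers, y is the line along which they close (so a half turn about z gives the same grasp; the last joint's range is limited). The gripper opens to 88 mm and grips with 3 to 60 N. Pads are 20 mm wide; open, the fingers measure 115 mm over their backs; the gripper's body (75 mm by 178 mm) begins 61 mm behind the grasp point.
Start: joints at [-1.3, 0.423, 1.63, -0, 1.089, -0.019], TCP at [178.618, -598.916, 184.775] pointing down, gripper open.
Joint ranges: [-3, 3], [-0.9, 2.11], [0.09, 2.58], [-1.31, 4.45], [0.11, 2.69], [-2.54, 2.54]. Speed limits (rad/s): [2.39, 2.39, 3.01, 3.14, 3.14, 3.14].

INTERFACE

Orientations are given as a rotation vector (axis times angle).
In Python, from workcell import ctrl gives the robot as it stands.
- The arm moves only by the shell command python3 -m pendant 'ROWS'. ROWS is a JSON object of lists of equal length, an entry for each row: "grip": the opening, from -1 (shut) to 1 (fully open); "linear": the shift along the tool's x, y, z in mm, a list of three; "angular": the turn, a rotation vector about the tool's x, y, z in rad, a list of three. In form: {"grip": [grip, ...], "linear": [[tx, ty, tz], ...], "angular": [[ax, ay, az], ...]}. A call has 1 to 12 rows; each row shifts and turns the commanded pose from where the row before left it, along the tool's axes as they then stand; what a row does not reach is not made up. A row lasts 1/12 s, in which the tool goes at most 41.7 mm and 7.16 degrees, less where a joint would pass 70% of its speed; a pose out of reach is approached as far as the arm can. A call with a gripper value outside its range is refused whole. The fingers move at their own pace and stop on an object; the grip force is fixed at half the most. Time passes only in rows, so rows that do not move let the fingers close. It gives the time, the measured TCP pose, the force, the opening and the grip force at its end, in the units of the state.
- ctrl.get_obs(): the state, without advancing time (a new reading comes with each control period).
- ctrl.get_image(name): name is "scene" or "side" or "wrist"; returns the picture (400x640x3 uint8, red, green, blue); there is no depth.
- ctrl.camera_params(name): a dict with "vfov" (degrees; the focal length in pixels is half the picture's height over the tangent of half this angle, whatever the lens; pixels are square), "cx", "cy" (the principal point, pixels), "R" (3x3) and "t" (3): a world point X has camera coordinates R X + t; the wrist camera has in their place "T_tool_cam" (4x4, takes a point from camera to tool coordinates, whose origin is the TCP and whose axes are the flange's). Camera axes: x right, y down, z forward; pixel columns grow to the right and rows downward; lengths in mm; the calibration is good to about 2 mm. A picture is of the moment at which its call begins: read the wrist's pose just before it. camera_params takes no time and is no camera call.
- ctrl.close_job(): hands the job in; it is judged then, once.
The state is a dict: "t": time; "qpos": joint angles; "qvel": joint speeds; "joint_torque": joint torques, N m; "ee_pos": TCP position; "orientation": TCP orientation; "ft_force": force on the tool from outside, world axes, zero at the start; "moment": the same for the moment, N m; "width": finger opening in mm; "grasp_force": force on a finger pad.
Only numpy, scipy, OpenCV 4.12 (cv2) and the standard library are available. Lean on these libraries where they do the work, as an engineer would, in place of code of your own. Each camera call takes 0.05 s, during which the arm holds its last target. There are 200 camera calls.

TASK

Screw the big hexagonal coupling nut on the tilted radio module clockwise with your fingers until it is finger-tight, then take the blue-handled open-ended wrench and with it, not with the fingers, turn the nut on clockwise until it is fully home and its red mark lines up with the white line on the module. Then lay the wrench back flat on the yellow mat without dropping it, and leave the nut tight and the spool, bottle and bin where they are.

Things in the scene. Friction and masses are not known exactly. Their poses are not given: they have to be found in the camera images.
- module: angled steel stand with an aluminium finned radio module, copper-tan cover; fixed. Origin: on the bench under the port, x away from the module's front (low side), z up. Base plate 150 x 150 mm; module box 120 (up the slope) x 150 x 50 mm. On its face two brass side ports 9 mm high stand at port x -44 mm, y +-52 mm
- port (a point): centre of the module's tilted top face, 90 mm above the bench. z: outward, the axis of connector and nut, 35 degrees from vertical towards the module's front; x: up the slope; y: level. Flange 48 mm square, 4 mm high. White index line on the face from the port along +x. A fixed black plug body, 26 mm diameter, comes out through the nut and ends 62 mm above the face
- coupling_nut: bright steel hexagonal nut, captive, 40 mm across flats, 46 across corners, 18 high; its underside 22 mm and top 40 mm above the module's face. Origin: centre of its underside, z along the port's z. One pair of flats faces its +x and -x. Red witness mark at its +x flat, on side and top. Fully home, its x axis is the port's x axis. It only turns, it never moves along its axis
- nut_center (a point): centre of the coupling nut, on its axis, 31 mm above the module's face; axes as those of the nut
- finger_turn (a joint): first part of the nut's turning, rad, grows clockwise seen from outside (from above the face); 1.4 = finger-tight, a stop. Turns with 0.25 N m
- wrench_turn (a joint): last part of the nut's turning, rad, clockwise; 0 at finger-tight, 0.45 (26 degrees on) = fully home, a hard stop; needs 0.5 N m, stays where left. The nut's x axis stands (1.85 - finger_turn - wrench_turn) rad anticlockwise, seen from outside, from the port's x axis
- wrench: open-ended wrench, about 0.35 kg, 207 mm long, flat underside. Origin: on its underside, at the place to grip; x along the wrench towards its jaw, z up as it lies at the start. Blue handle x -70 to +50 mm, 22 wide, 24 high; steel head 12 mm thick (z 0 to 12), 66 wide. It fits the nut from any of six directions, either way up
- wrench_jaw (a point): where the nut's centre lies when the wrench is on it: 110 mm along the wrench's x from its origin, 6 mm above the underside; axes as the wrench. Jaw open towards +x, 41.5 mm wide between flats parallel to x, flared at the tips (x +126 to +137 mm from the origin); its inner end wall at x +85 mm. On the nut the wrench has about 4 degrees of play each way, more under load; the jaw is smooth
- tool_mat: amber-yellow tool mat fixed to the bench, 200 x 280 x 3 mm; origin at the centre of its underside, y along its length, z up
- solder_spool: bystander: green spool, 56 mm diameter, 46 mm high, loose; origin under its centre
- flux_bottle: bystander: white bottle with red cap, 44 mm diameter, 100 mm high, loose; origin under its centre
- adapter_bin: bystander: blue open bin with brass adapters, 70 x 70 x 30 mm, loose; origin under its centre
Not all that is in view belongs to the job. What is shaped like the wrench but purple is not meant.

How it is judged (in metres and radians):
On the way, in this order (a step that is already met when the one before it is completed fails the run):
1. the nut is turned finger-tight by the fingers: finger_turn above 1.3 rad while the fingers touch the nut (value of joint finger_turn above 1.3 rad and contact force between the fingers and coupling_nut above 0.3 N), for 0.1 s.
2. the wrench turns the nut fully home: wrench_turn above 0.38 rad (of 0.45) and finger_turn above 1.3 rad, while the wrench bears on the nut (value of joint wrench_turn above 0.38 rad and value of joint finger_turn above 1.3 rad and contact force between wrench and coupling_nut above 0.3 N), for 0.1 s.
At the end, for the whole second after the job is handed in: nut fully home (finger_turn above 1.3 of 1.4 rad and wrench_turn above 0.38 of 0.45 rad), the wrench at rest, flat on the tool mat either way up (within 0.1 rad, its origin over the mat) (value of joint finger_turn above 1.3 rad and value of joint wrench_turn above 0.38 rad and x of wrench in the frame of tool_mat between -0.1 and 0.1 m and y of wrench in the frame of tool_mat between -0.14 and 0.14 m and z of wrench in the frame of tool_mat below 0.032 m and (angle between wrench's own z axis and vertical below 0.1 rad or angle between wrench's own z axis and vertical above 3.04 rad) and linear speed of wrench below 0.03 m/s); the robot touches nothing.
It fails at once if the fingers touch the nut after it has gone more than 0.2 rad past finger-tight (that part is the wrench's) (value of joint wrench_turn above 0.2 rad and contact force between the fingers and coupling_nut above 1 N).
It fails at once if the wrench is dropped or thrown: faster than 0.7 m/s out of the fingers (a fall of about 25 mm) (linear speed of wrench above 0.7 m/s and contact force between the fingers and wrench below 0.1 N).
It fails at once if the green solder spool is moved by more than 30 mm (distance of solder_spool from where it was at the start of the episode above 0.03 m).
It fails at once if the white bottle is moved by more than 30 mm (distance of flux_bottle from where it was at the start of the episode above 0.03 m).
It fails at once if the blue adapter bin is moved by more than 30 mm (distance of adapter_bin from where it was at the start of the episode above 0.03 m).
It also fails if it takes over 72 s, if anything falls off the work surface, if the arm or the gripper's body presses on something with over 40 N, if the wrist force passes 120 N, or if a joint passes its speed limit or range.

## Working session

There is one attempt and no reset: what is moved stays moved. The work goes in short steps, Python scripts to look and compute and a shell command to move; the robot and the scene stay as the last step left them, time stands still between calls to the robot, and variables do not carry over. Pictures are saved under pics/ and viewed, at most 10 in all, crops included, and the job is handed in when it is done.

```bash
mkdir -p pics; ls
python3 - <<'E'
from workcell import ctrl
import cv2, numpy as np
for n in ["scene","side"]:
    im=ctrl.get_image(n); cv2.imwrite(f"pics/{n}0.png",im[:,:,::-1]); p=ctrl.camera_params(n); print(n,p)
print(ctrl.camera_params("wrist"))
print(ctrl.get_obs())
E
```

```text
pics
scene {'vfov': 51.01282238512283, 'cx': 316.140342278931, 'cy': 201.22929730601246, 'R': array([[-0.63516785,  0.77210189,  0.02050555],
       [ 0.49820013,  0.42984185, -0.75301568],
       [-0.59021897, -0.46807548, -0.65768299]]), 't': array([ 313.79181513, -208.14856429, 1599.99516125])}
side {'vfov': 57.90662325648788, 'cx': 323.5449803526162, 'cy': 197.38266566029054, 'R': array([[-0.97117254, -0.23836923, -0.00200028],
       [-0.15676422,  0.64497095, -0.74795552],
       [ 0.1795797 , -0.72608029, -0.66374584]]), 't': array([507.44977943, 135.90896333, 882.09237157])}
{'vfov': 58.53415203682467, 'cx': 323.1566056927551, 'cy': 204.1465834268223, 'T_tool_cam': array([[ 8.20899365e-04, -9.69385071e-01, -2.45544109e-01,
         6.58190182e+01],
       [ 9.99999353e-01,  6.02451094e-04,  9.64762454e-04,
        -2.56059054e-01],
       [-7.87298003e-04, -2.45544742e-01,  9.69384939e-01,
        -1.99154133e+02],
       [ 0.00000000e+00,  0.00000000e+00,  0.00000000e+00,
         1.00000000e+00]])}
{'t': 0.1, 'qpos': array([-1.29997319e+00,  4.23782430e-01,  1.63057125e+00, -1.16721946e-05,
        1.08858791e+00, -1.89797743e-02]), 'qvel': array([-0.00051723, -0.00222682, -0.00137932, -0.000493  ,  0.00143396,
       -0.00039595]), 'joint_torque': array([ 4.49974607e-05, -5.45613492e+01, -2.74324965e+01,  6.45239674e-02,
        1.87715306e-02, -2.24033050e-05]), 'ee_pos': array([ 178.49357835, -598.41684582,  184.08484241]), 'orientation': array([-3.10734502e+00, -4.53445380e-01,  2.82101043e-04]), 'ft_force': array([ 0.07653229, -0.46190145,  0.08960999]), 'moment': array([ 0.01512443, -0.0836435 ,  0.04249412]), 'grasp_force': 0.0, 'width': 87.89453431872899}
```

View pics/scene0.png

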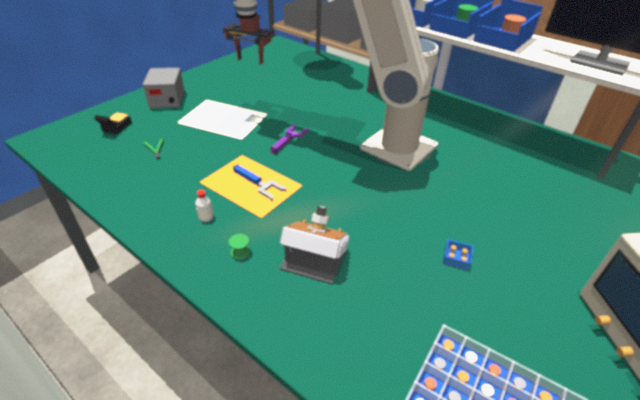

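View pics/side0.png

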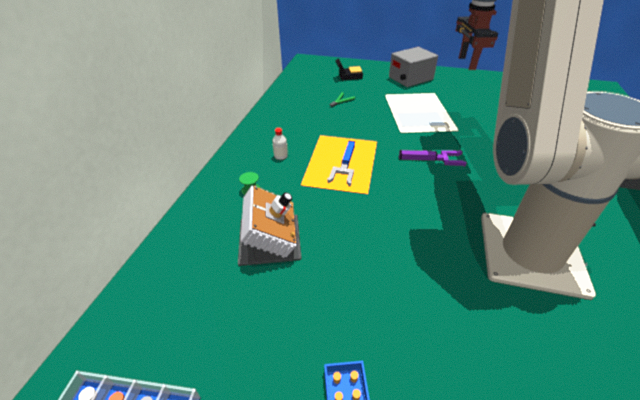

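The scene view shows the module at about (317,248), its plug top near (320,211), the yellow mat around (251,185) with the blue wrench jaw pointing to about (272,187), the spool at (239,247), the bottle at (204,207) and the bin at (458,255). In the side view the plug top is at about (286,198), the wrench runs from (350,145) to (341,178), and the tan face is visible.

```bash
cat > h.py <<'E'
from workcell import ctrl
import cv2, numpy as np
from scipy.spatial.transform import Rotation as Rot
def f_of(p): return 200/np.tan(np.radians(p["vfov"])/2)
def tool():
    o=ctrl.get_obs(); T=np.eye(4); T[:3,:3]=Rot.from_rotvec(o["orientation"]).as_matrix(); T[:3,3]=o["ee_pos"]; return T
def cam(n,T=None):
    p=ctrl.camera_params(n)
    if n=="wrist":
        W=(tool() if T is None else T)@p["T_tool_cam"]; return p,W[:3,:3],W[:3,3]
    R=np.array(p["R"]); return p,R.T,-R.T@np.array(p["t"])
def ray(n,uv,T=None):
    p,R,c=cam(n,T); d=R@np.array([(uv[0]-p["cx"])/f_of(p),(uv[1]-p["cy"])/f_of(p),1]); return c,d/np.linalg.norm(d)
def plane(n,uv,z,T=None,nv=(0,0,1)):
    c,d=ray(n,uv,T); nv=np.array(nv,float)
    p0=np.array([0,0,z]) if np.isscalar(z) else np.array(z)
    return c+d*((p0-c)@nv)/(d@nv)
def tri(rays):
    A=sum(np.eye(3)-np.outer(d,d) for c,d in rays); b=sum((np.eye(3)-np.outer(d,d))@c for c,d in rays)
    x=np.linalg.solve(A,b); return x,[np.linalg.norm(np.cross(x-c,d)) for c,d in rays]
def proj(n,X,T=None):
    p,R,c=cam(n,T); q=R.T@(np.array(X)-c); return np.array([p["cx"]+f_of(p)*q[0]/q[2],p["cy"]+f_of(p)*q[1]/q[2]])
def delta(Tg,T=None):
    T=tool() if T is None else T; D=np.linalg.inv(T)@Tg
    return D[:3,3],Rot.from_matrix(D[:3,:3]).as_rotvec()
def mask(im,h0,h1,s=90,v=50,roi=None):
    hs=cv2.cvtColor(im,cv2.COLOR_RGB2HSV); m=cv2.inRange(hs,(h0,s,v),(h1,255,255))
    if roi: k=np.zeros_like(m); x0,y0,x1,y1=roi; k[y0:y1,x0:x1]=1; m*=k
    return m
E
python3 - <<'E'
from h import *
np.set_printoptions(precision=1,suppress=True)
ims={n:cv2.imread(f"pics/{n}0.png")[:,:,::-1].copy() for n in("scene","side")}
for n,roi,rm in(("scene",(190,145,310,220),(270,200,360,260)),("side",(295,130,385,195),(235,180,305,265))):
    im=ims[n]
    m=mask(im,18,32,120,120,roi); c=max(cv2.findContours(m,0,2)[0],key=cv2.contourArea)
    hull=cv2.convexHull(c); q=cv2.approxPolyDP(hull,6,True)[:,0]
    print(n,"mat",[tuple(plane(n,u,3)[:2].round()) for u in q.astype(float)])
    H=np.array([plane(n,u,3)[:2] for u in hull[:,0].astype(float)],np.float32); print(cv2.minAreaRect(H))
    b=mask(im,108,130,120,50,roi); ys,xs=np.nonzero(b)
    P=np.array([plane(n,u,15)[:2] for u in zip(xs.astype(float),ys.astype(float))]); mu=P.mean(0); w=np.linalg.svd(P-mu)[2][0]
    print("handle",len(P),mu,w,np.degrees(np.arctan2(w[1],w[0])),(P-mu)@w @ np.ones(1) if 0 else np.ptp((P-mu)@w))
    x0,y0,x1,y1=rm; cv2.imwrite(f"pics/c_{n}.png",cv2.resize(im[y0:y1,x0:x1,::-1],None,fx=6,fy=6,interpolation=2)[:600])
X,e=tri([ray("scene",(321,209)),ray("side",(286,197))]);print("plugtop",X,e)
a=cv2.imread("pics/c_scene.png");b=cv2.imread("pics/c_side.png")
h=600;im=np.zeros((h,a.shape[1]+b.shape[1],3),np.uint8);im[:a.shape[0],:a.shape[1]]=a;im[:b.shape[0],a.shape[1]:]=b
im=cv2.resize(im,(800,int(600*800/im.shape[1])));cv2.imwrite("pics/c1.png",im);print(im.shape,a.shape,b.shape)
E
```

```text
scene mat [(np.float64(626.0), np.float64(-394.0)), (np.float64(430.0), np.float64(-393.0)), (np.float64(425.0), np.float64(-122.0)), (np.float64(622.0), np.float64(-118.0))]
((526.6160278320312, -259.4916076660156), (203.3032684326172, 284.7096862792969), 2.3937723636627197)
handle 139 [ 509.4 -294.1] [0. 1.] 88.8157017171331 116.89969072106288
side mat [(np.float64(633.0), np.float64(-396.0)), (np.float64(434.0), np.float64(-398.0)), (np.float64(423.0), np.float64(-124.0)), (np.float64(619.0), np.float64(-114.0))]
((527.755615234375, -259.0269775390625), (202.2604522705078, 286.9958801269531), 2.3108041286468506)
handle 80 [ 511.7 -290.1] [-0.  1.] 90.38206747976251 124.28573344218836
plugtop [588.8  91.  137.7] [np.float64(0.18278506761564106), np.float64(0.18278506761568333)]
(500, 800, 3) (360, 540, 3) (510, 420, 3)
```

View pics/c1.png

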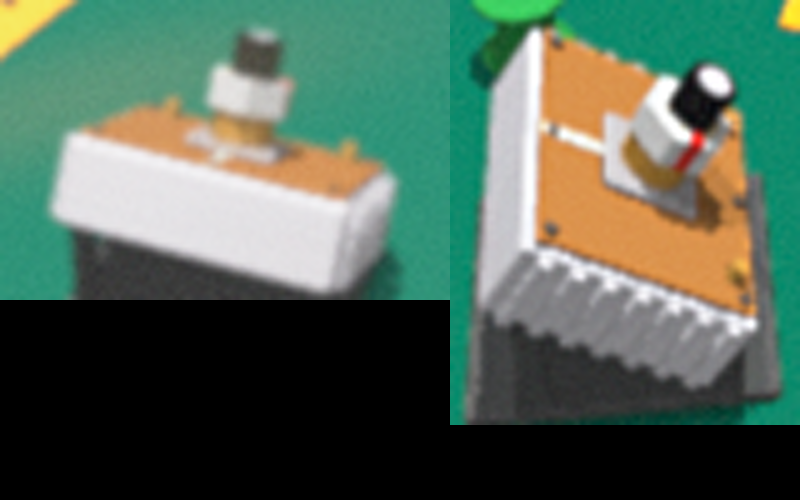

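The crops show the tan face with the white line running up-slope, i.e. toward world +x. The red mark is on the nut's near side (side crop (695,150)), and the plug top is at about (715,80). Next I'll work out the port frame roughly and move the wrist camera over the port axis.

```bash
cat >> h.py <<'E'
def steps(Tg,n,T=None):
    t,r=delta(Tg,T); Rs=Rot.from_rotvec(r/n).as_matrix(); S=sum(np.linalg.matrix_power(Rs,i) for i in range(n))
    ts=np.linalg.solve(S,t); print("n",n,"lin",ts.round(1).tolist(),"|%.1f|"%np.linalg.norm(ts),"ang",(r/n).round(4).tolist(),"%.2fdeg"%np.degrees(np.linalg.norm(r)/n)); return ts,r/n
def port(px,py,yaw,z=90):
    a=np.radians(35); c,s=np.cos(yaw),np.sin(yaw)
    X=np.array([c*np.cos(a),s*np.cos(a),np.sin(a)]); Z=np.array([-c*np.sin(a),-s*np.sin(a),np.cos(a)])
    T=np.eye(4); T[:3,:3]=np.c_[X,np.cross(Z,X),Z]; T[:3,3]=[px,py,z]; return T
def tgt(P,ang,h,off=(0,0)):
    "TCP at height h on port axis, tool y at angle ang(deg) ccw from port x"
    a=np.radians(ang); y=np.array([np.cos(a),np.sin(a),0]); z=np.array([0,0,-1.]); x=np.cross(y,z)
    M=np.eye(4); M[:3,:3]=np.c_[x,y,z]; M[:3,3]=[off[0],off[1],h]; return P@M
E
python3 - <<'E'
from h import *
np.set_printoptions(precision=1,suppress=True)
h=124.4
A=plane("side",(253,186),h);B=plane("side",(253,229),h);C=plane("side",(296,244.4),55.6);W=plane("side",(254,205.6),h)
print(A,B,C,W, np.degrees(np.arctan2(*( (B-A)[[1,0]])))-90, np.linalg.norm(A-B),np.linalg.norm(C-B))
yaw=np.arctan2(B[1]-A[1],B[0]-A[0])-np.pi/2
Z=port(0,0,yaw)[:3,2]; plug=np.array([588.8,91,137.7]); print("port from plug",plug-62*Z, "from AC",(A+C)/2)
P=port(*(plug-62*Z)[:2],yaw)
Tg=tgt(P,46,190); print(Tg)
steps(Tg,24)
E
```

```text
[685.3  57.1 124.4] [630.6 191.7 124.4] [549.6 155.   55.6] [656.4 122.3 124.4] 22.096650278136508 145.3022713486785 112.48415539349038
port from plug [621.7 104.4  86.9] from AC [617.4 106.   90. ]
[[ -0.8   0.3   0.5 520.8]
 [  0.4   0.9   0.2  63.4]
 [ -0.4   0.4  -0.8 245.6]
 [  0.    0.    0.    1. ]]
n 24 lin [37.8, 14.8, -2.3] |40.6| ang [-0.03, 0.0138, -0.0989] 5.97deg
```

```bash
R='[37.8,14.8,-2.3]'; python3 -m pendant '{"grip":[1,1,1,1,1,1,1,1,1,1,1,1],"linear":[[37.8,14.8,-2.3],[37.8,14.8,-2.3],[37.8,14.8,-2.3],[37.8,14.8,-2.3],[37.8,14.8,-2.3],[37.8,14.8,-2.3],[37.8,14.8,-2.3],[37.8,14.8,-2.3],[37.8,14.8,-2.3],[37.8,14.8,-2.3],[37.8,14.8,-2.3],[37.8,14.8,-2.3]],"angular":[[-0.03,0.0138,-0.0989],[-0.03,0.0138,-0.0989],[-0.03,0.0138,-0.0989],[-0.03,0.0138,-0.0989],[-0.03,0.0138,-0.0989],[-0.03,0.0138,-0.0989],[-0.03,0.0138,-0.0989],[-0.03,0.0138,-0.0989],[-0.03,0.0138,-0.0989],[-0.03,0.0138,-0.0989],[-0.03,0.0138,-0.0989],[-0.03,0.0138,-0.0989]]}'
python3 - <<'E'
from h import *
P=port(620,105,np.radians(22)); steps(tgt(P,46,190),12); print(ctrl.get_obs()["qpos"].round(2))
E
```

```text
t: 1.1
ee_pos: [582.5, -388.3, 246.5]
orientation: [2.062, 1.914, 0.29]
ft_force: [-0.2, 0.5, -0.3]
width: 88.1
grasp_force: 0.0
n 12 lin [37.8, 14.6, -2.4] |40.6| ang [-0.0299, 0.0137, -0.0983] 5.94deg
[-0.68  0.32  1.69  0.22  0.8  -0.73]
```

```bash
python3 -m pendant '{"grip":[1,1,1,1,1,1,1,1,1,1,1,1],"linear":[[37.8,14.6,-2.4],[37.8,14.6,-2.4],[37.8,14.6,-2.4],[37.8,14.6,-2.4],[37.8,14.6,-2.4],[37.8,14.6,-2.4],[37.8,14.6,-2.4],[37.8,14.6,-2.4],[37.8,14.6,-2.4],[37.8,14.6,-2.4],[37.8,14.6,-2.4],[37.8,14.6,-2.4]],"angular":[[-0.03,0.0137,-0.0983],[-0.03,0.0137,-0.0983],[-0.03,0.0137,-0.0983],[-0.03,0.0137,-0.0983],[-0.03,0.0137,-0.0983],[-0.03,0.0137,-0.0983],[-0.03,0.0137,-0.0983],[-0.03,0.0137,-0.0983],[-0.03,0.0137,-0.0983],[-0.03,0.0137,-0.0983],[-0.03,0.0137,-0.0983],[-0.03,0.0137,-0.0983]]}'
python3 -m pendant '{"grip":[1,1],"linear":[[0,0,0],[0,0,0]],"angular":[[0,0,0],[0,0,0]]}' >/dev/null
python3 - <<'E'
from h import *
T=tool(); im=ctrl.get_image("wrist"); cv2.imwrite("pics/w1.png",im[:,:,::-1]); np.save("w1T.npy",T); print(ctrl.get_obs()["qpos"].round(2))
P=port(620,105,np.radians(22)); print(steps(tgt(P,46,190),1))
for h in(0,40,62): print(h,proj("wrist",(P@[0,0,h,1])[:3],T),proj("wrist",(P@[60,0,h,1])[:3],T))
E
```

```text
t: 2.1
ee_pos: [518.5, 64.9, 246.5]
orientation: [0.494, 2.544, 0.447]
ft_force: [0.2, -0.2, -0.1]
width: 87.8
grasp_force: 0.0
[-0.07 -0.03  2.22  0.6   0.46 -1.72]
n 1 lin [1.4, -0.1, 0.8] |1.6| ang [0.0001, 0.0021, -0.0046] 0.29deg
(array([ 1.37987508, -0.080342  ,  0.80051276]), array([ 0.00011885,  0.00212991, -0.00462371]))
0 [323.64988618 177.64034071] [360.39915162 215.05229101]
40 [323.68498281 184.53409075] [364.31819005 225.70391562]
62 [323.70774935 189.00593823] [366.84865602 232.58151432]
```

View pics/w1.png

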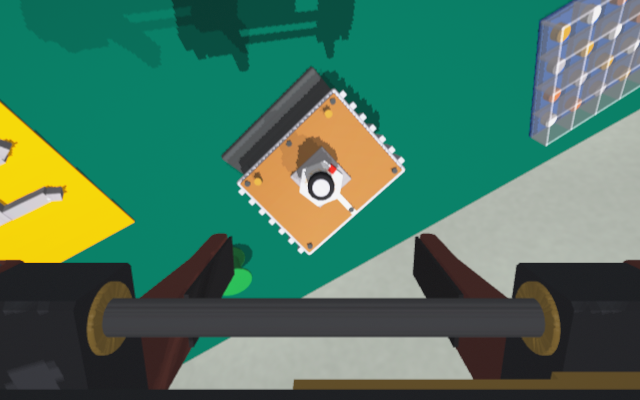

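The wrist view shows the plug top at (321,186), the red mark at (332,169), the white line running to (351,209), and the tan face with corners at about (240,183), (338,92), (404,170) and (310,252). I'll fit the port pose and nut angle from these.

```bash
cat > meas.py <<'E'
from h import *
import sys
np.set_printoptions(precision=2,suppress=True)
def measure(im,T,P,roi,verbose=1):
    for _ in range(4):
        m=mask(im,5,18,90,90,roi); m=cv2.morphologyEx(m,cv2.MORPH_OPEN,np.ones((3,3)))
        c=max(cv2.findContours(m,0,2)[0],key=cv2.contourArea); hu=cv2.convexHull(c)[:,0].astype(float)
        L=np.array([(np.linalg.inv(P)@np.r_[plane("wrist",u,P[:3,3],T,P[:3,2]),1])[:2] for u in hu],np.float32)
        (cx,cy),(w,h),a=cv2.minAreaRect(L); a=(a+45)%90-45
        yaw=np.arctan2(P[1,0],P[0,0])+np.radians(a)/np.cos(np.radians(35))*np.cos(np.radians(35))
        N=P@[cx,cy,0,1]; d=N[2]-90
        P=port(N[0]-d*P[0,0]/P[2,0],N[1]-d*P[1,0]/P[2,0],yaw)  # keep z=90
    hs=cv2.cvtColor(im,cv2.COLOR_RGB2HSV); red=(cv2.inRange(hs,(0,170,120),(4,255,255))|cv2.inRange(hs,(174,170,120),(180,255,255)))
    k=np.zeros_like(red); x0,y0,x1,y1=roi; k[y0:y1,x0:x1]=1; ys,xs=np.nonzero(red*k)
    if verbose: print("rect",cx,cy,w,h,a,"port",P[:3,3],"yaw",np.degrees(yaw))
    Q=np.linalg.inv(P)
    if len(xs):
        # red pixels span nut side (r~20, h 22..40) and top (h=40): take the top-plane intersection
        t=np.array([(Q@np.r_[plane("wrist",u,(P@[0,0,40,1])[:3],T,P[:3,2]),1])[:2] for u in zip(xs.astype(float),ys.astype(float))])
        r=np.hypot(*t.T); an=np.degrees(np.arctan2(t[:,1],t[:,0])); s=(r<21); print("red n",len(xs),"r",r.min(),r.max(),"angle top",np.median(an[s]) if s.any() else None,"all",np.median(an))
    return P
E
python3 - <<'E'
from meas import *
im=cv2.imread("pics/w1.png")[:,:,::-1].copy(); T=np.load("w1T.npy")
P=measure(im,T,port(620,105,np.radians(22)),(215,60,420,265))
print((np.linalg.inv(P)@np.r_[plane("wrist",(321,186),(P@[0,0,62,1])[:3],T,P[:3,2]),1])[:2],"plug offset in port frame")
print("white line end",(np.linalg.inv(P)@np.r_[plane("wrist",(351,209),P[:3,3],T,P[:3,2]),1])[:2])
m=cv2.inRange(cv2.cvtColor(im,cv2.COLOR_RGB2HSV),(0,0,215),(180,25,255)); k=np.zeros_like(m);k[165:210,300:345]=1;m*=k
print(cv2.minAreaRect(cv2.findNonZero(m)))
E
```

```text
rect -3.5392723083496094 0.00420379638671875 141.15701293945312 111.3074951171875 -0.00829315185546875 port [620.59 103.55  90.  ] yaw 20.628082275390618
red n 34 r 15.506957367654882 22.12939331711301 angle top 108.21018503805107 all 108.98525424611424
[-3.85  0.82] plug offset in port frame
white line end [47.37 -0.31]
((322.0, 185.5), (41.0, 44.0), 90.0)
```

```bash
python3 - <<'E'
s=open("meas.py").read()
s=s.replace('''N=P@[cx,cy,0,1]; d=N[2]-90
        P=port(N[0]-d*P[0,0]/P[2,0],N[1]-d*P[1,0]/P[2,0],yaw)  # keep z=90''','''N=(P@[cx,cy,0,1])[:3]; c=cam("wrist",T)[2]; N=c+(N-c)*(90-c[2])/(N[2]-c[2])
        P=port(N[0],N[1],yaw)''').replace("range(4)","range(8)")
open("meas.py","w").write(s)
E
python3 - <<'E'
from meas import *
im=cv2.imread("pics/w1.png")[:,:,::-1].copy(); T=np.load("w1T.npy")
P=measure(im,T,port(620,105,np.radians(22)),(215,60,420,265))
print((np.linalg.inv(P)@np.r_[plane("wrist",(321,186),(P@[0,0,62,1])[:3],T,P[:3,2]),1])[:2],"plug offset in port frame")
print("white line end",(np.linalg.inv(P)@np.r_[plane("wrist",(351,209),P[:3,3],T,P[:3,2]),1])[:2])
for h in(0,62): print(proj("side",(P@[0,0,h,1])[:3]),proj("scene",(P@[0,0,h,1])[:3]))
np.save("P.npy",P)
print("approach 90 above"); steps(tgt(P,46,90),4)
E
```

```text
rect -1.52587890625e-05 7.62939453125e-05 140.17874145507812 110.53939819335938 -0.0001068115234375 port [616.07 102.17  90.  ] yaw 20.624038696289055
red n 34 r 14.83708805496502 20.863938949935964 angle top 98.12891477341734 all 98.12891477341734
[-0.37  0.86] plug offset in port frame
white line end [50.55 -0.31]
[274.97 213.34] [317.33 229.04]
[288.54 196.1 ] [322.02 206.73]
approach 90 above
n 4 lin [1.2, -0.6, 24.5] |24.6| ang [0.0025, -0.0019, 0.0038] 0.28deg
```

```bash
python3 -m pendant '{"grip":[1,1,1,1,1,1],"linear":[[1.2,-0.6,24.5],[1.2,-0.6,24.5],[1.2,-0.6,24.5],[1.2,-0.6,24.5],[0,0,0],[0,0,0]],"angular":[[0.0025,-0.002,0.024],[0.0025,-0.002,0.024],[0.0025,-0.002,0.024],[0.0025,-0.002,0.024],[0,0,0],[0,0,0]]}'
python3 - <<'E'
from meas import *
T=tool(); im=ctrl.get_image("wrist"); cv2.imwrite("pics/w2.png",im[:,:,::-1]); np.save("w2T.npy",T)
P=np.load("P.npy")
for h in (0,40,62): print(proj("wrist",(P@[0,0,h,1])[:3],T))
P2=measure(im,T,P,(150,20,500,290))
cv2.imwrite("pics/w2c.png",cv2.resize(im[90:290,200:440,::-1],None,fx=3,fy=3))
steps(tgt(P,41,33-19),4)
E
```

```text
t: 2.82
ee_pos: [568.0, 83.4, 162.4]
orientation: [0.631, 2.525, 0.465]
ft_force: [-1.9, -0.3, 0.4]
width: 87.8
grasp_force: 0.0
[325.34 198.09]
[325.52 210.61]
[325.65 219.26]
rect 7.62939453125e-06 0.0 110.57696533203125 140.40689086914062 1.1853118849103339e-05 port [615.64 102.48  90.  ] yaw 20.640132509022788
red n 79 r 14.301988574368483 21.305615537382863 angle top 98.0154664123564 all 98.06363679816552
n 4 lin [0.1, 0.2, 19.0] |19.0| ang [-0.0003, -0.0001, 0.0015] 0.09deg
```

View pics/w2c.png

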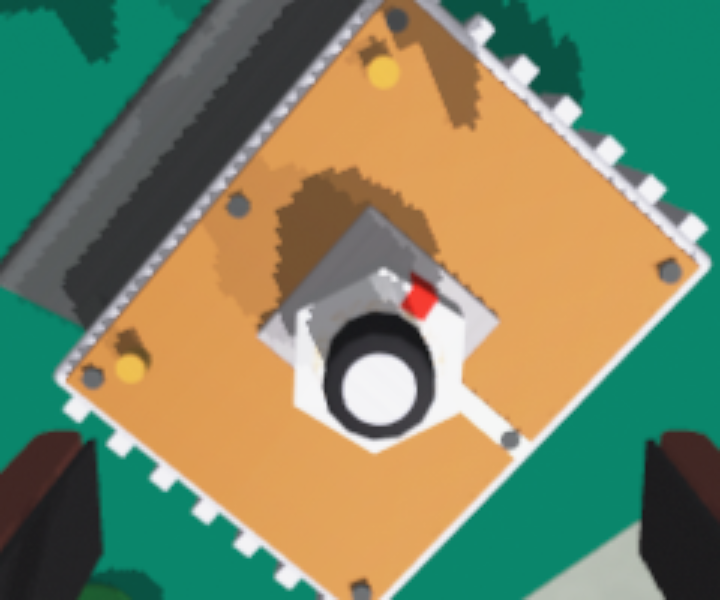

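The crop shows the nut's flats exactly left and right (crop x 295 and 465), so they already line up with the finger closing direction, and the axis sits where predicted. I'll descend and grip.

```bash
python3 -m pendant '{"grip":[1,1,1,1,1,1,-1,-1,-1,-1,-1,-1],"linear":[[0,0.2,15],[0,0.2,15],[0,0.2,15],[0,0.2,15],[0,0,15],[0,0,0],[0,0,0],[0,0,0],[0,0,0],[0,0,0],[0,0,0],[0,0,0]],"angular":[[0,0,0],[0,0,0],[0,0,0],[0,0,0],[0,0,0],[0,0,0],[0,0,0],[0,0,0],[0,0,0],[0,0,0],[0,0,0],[0,0,0]]}'
python3 - <<'E'
from h import *
o=ctrl.get_obs();P=np.load("P.npy");M=np.linalg.inv(P)@tool();print(M.round(2),np.degrees(np.arctan2(M[1,1],M[0,1])),o["qpos"].round(2))
E
```

```text
t: 3.87
ee_pos: [608.0, 99.6, 102.9]
orientation: [0.629, 2.523, 0.466]
ft_force: [-0.3, 1.2, 0.3]
width: 51.4
grasp_force: 0.0
[[-0.66  0.75  0.    0.46]
 [ 0.75  0.66 -0.    0.46]
 [-0.   -0.   -1.   15.41]
 [ 0.    0.    0.    1.  ]] 41.360056855044725 [ 0.04  0.39  2.16  1.53  0.18 -2.52]
```

```bash
python3 -m pendant '{"grip":[-1,-1,-1,-1,-1,-1],"linear":[[0,0,0],[0,0,0],[0,0,0],[0,0,0],[0,0,0],[0,0,0]],"angular":[[0,0,0],[0,0,0],[0,0,0],[0,0,0],[0,0,0],[0,0,0]]}'
python3 -m pendant '{"grip":[-1,-1,-1],"linear":[[0,0,0],[0,0,0],[0,0,0]],"angular":[[0,0,0.08],[0,0,0.08],[0,0,0.08]]}'
python3 -c "
from h import *
o=ctrl.get_obs();P=np.load('P.npy');M=np.linalg.inv(P)@tool();print(M[:3,3].round(2),np.degrees(np.arctan2(M[1,1],M[0,1])),o['qpos'].round(2),o['moment'].round(2))"
```

```text
t: 4.37
ee_pos: [608.0, 100.0, 102.4]
orientation: [0.629, 2.523, 0.466]
ft_force: [0.2, 1.2, 0.8]
width: 24.9
grasp_force: 30.0
t: 4.62
ee_pos: [607.9, 100.4, 102.6]
orientation: [0.941, 2.458, 0.552]
ft_force: [-2.1, 1.9, 4.8]
width: 25.0
grasp_force: 30.0
[ 0.49  1.24 15.08] 27.47019681012662 [ 0.04  0.39  2.16  1.53  0.18 -2.28] [ 0.24 -0.11  0.39]
```

Run:
```python
from h import *
T=tool(); im=ctrl.get_image("wrist"); s=ctrl.get_image("side");
a=cv2.resize(im[60:360,160:480,::-1],None,fx=1.5,fy=1.5); b=cv2.resize(s[150:270,220:320,::-1],None,fx=3.75,fy=3.75,interpolation=2)[:450,:320]
cv2.imwrite("pics/g1.png",np.hstack([a,b])); np.save("g1T.npy",T)
P=np.load("P.npy");print([proj("wrist",(P@[0,0,h,1])[:3],T).round() for h in(0,40,62)],proj("wrist",T[:3,3],T))
```

```text
[array([323., 226.]), array([323., 249.]), array([323., 266.])] [324.54449911 231.91988978]
```

View pics/g1.png

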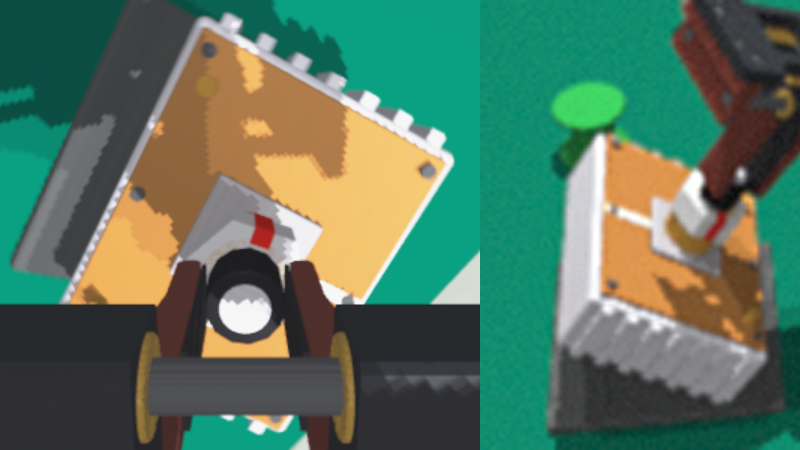

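Run:
```python
from h import *
T=np.load("g1T.npy");P=np.load("P.npy")
print("tcp,grasp",proj("side",T[:3,3]),proj("side",(T@[0,0,-19,1])[:3]),proj("side",(T@[0,0,-40,1])[:3]))
print("face 0,22,40,62",[proj("side",(P@[0,0,h,1])[:3]).round(1) for h in(0,22,40,62)])
print("corners",[proj("side",(P@[sx*60,sy*75,0,1])[:3]).round(1) for sx in(1,-1) for sy in(1,-1)])
print("wrist corners",[proj("wrist",(P@[sx*60,sy*75,0,1])[:3],np.load("w2T.npy")).round(1) for sx in(1,-1) for sy in(1,-1)])
im=cv2.imread("pics/w2.png"); 
# plug top ellipse size and hex flats in w2: true 26 / 40mm
p,R,c=cam("wrist",np.load("w2T.npy")); 
for h in(40,62): d=(R.T@((P@[0,0,h,1])[:3]-c))[2]; print(h,d,"px/mm",f_of(p)/d)
```

```text
tcp,grasp [278.01455786 209.54590989] [282.14541026 204.29317629] [286.8193894  198.34981036]
face 0,22,40,62 [array([275. , 213.3]), array([279.7, 207.4]), array([283.6, 202.4]), array([288.5, 196.1])]
corners [array([251.2, 227.9]), array([253. , 183.8]), array([298.5, 244.9]), array([294.6, 201.3])]
wrist corners [array([441.2, 178.1]), array([320.4, 302.2]), array([331.7,  75.6]), array([213.3, 217. ])]
40 257.49215161750817 px/mm 1.3859691152010463
62 236.14958681946038 px/mm 1.5112292778279057
```

Run:
```python
from h import *
T=np.eye(4);T[:3,:3]=Rot.from_rotvec([-3.10734502e+00,-4.53445380e-01,2.82e-4]).as_matrix();T[:3,3]=[178.49,-598.42,184.08]
for n in("scene","side"):
    for y in(-44,44): print(n,y,[proj(n,(T@[0,y,z,1])[:3]).round(1).tolist() for z in(0,-20,-40)])
a=cv2.imread("pics/scene0.png")[0:90,205:295];b=cv2.imread("pics/side0.png")[0:90,430:520]
cv2.imwrite("pics/tips.png",np.hstack([cv2.resize(i,None,fx=4.4,fy=4.4,interpolation=2) for i in(a,b)]))
```

```text
scene -44 [[260.6, 72.7], [260.3, 67.8], [259.9, 62.8]]
scene 44 [[241.1, 68.7], [240.6, 63.8], [240.1, 58.8]]
side -44 [[468.5, 80.3], [470.1, 74.4], [471.8, 68.4]]
side 44 [[459.7, 69.7], [461.1, 64.0], [462.6, 58.2]]
```

View pics/tips.png

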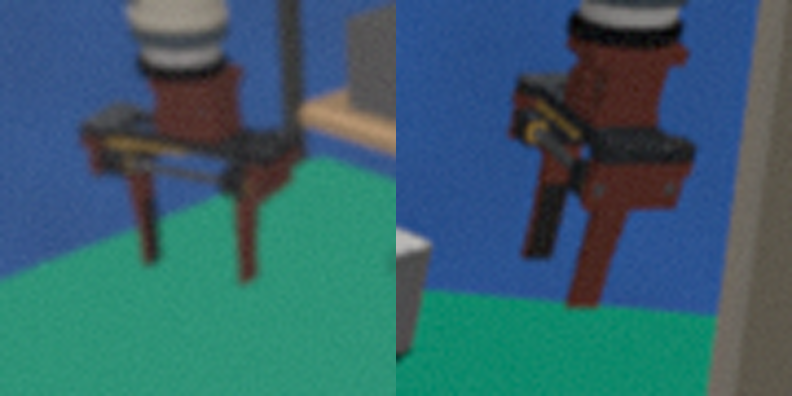

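Both fixed cameras and the wrist view agree that the real fingertips end about 37 mm short of the reported TCP, so the fingers closed on the plug above the nut. I'll open, re-measure the nut angle, then go about 38 mm deeper.

```bash
python3 -m pendant '{"grip":[1,1,1,1,1,1,1,1,1,1,1,1],"linear":[[0,0,0],[0,0,0],[0,0,0],[0,0,0],[0,0,0],[0,0,0],[0,0,0],[0,0,0],[0,0,0],[0,0,0],[0,0,0],[0,0,0]],"angular":[[0,0,0],[0,0,0],[0,0,0],[0,0,0],[0,0,0],[0,0,0],[0,0,0],[0,0,-0.08],[0,0,-0.08],[0,0,-0.08],[0,0,0],[0,0,0]]}'
python3 - <<'E'
from meas import *
T=tool(); im=ctrl.get_image("wrist");P=np.load("P.npy"); cv2.imwrite("pics/w3.png",im[:,:,::-1])
measure(im,T,P,(120,60,520,300)); 
# red relative to P only
M=np.linalg.inv(P)@T;print(M[:3,3],np.degrees(np.arctan2(M[1,1],M[0,1])),ctrl.get_obs()["qpos"].round(2))
steps(tgt(P,41,-23),4)
E
```

```text
t: 5.72
ee_pos: [607.9, 99.7, 102.3]
orientation: [0.633, 2.523, 0.466]
ft_force: [-0.3, 0.0, 0.6]
width: 88.1
grasp_force: 0.0
rect 0.0 0.0 110.57070922851562 140.19029235839844 0.0 port [615.45 102.48  90.  ] yaw 20.625233060769457
red n 160 r 14.189038368871072 23.833853022787746 angle top 98.5135193995657 all 98.71439574924545
[ 0.07  0.53 14.96] 41.22308582677786 [ 0.04  0.39  2.16  1.53  0.18 -2.52]
n 4 lin [-0.1, -0.1, 9.5] |9.5| ang [-0.0002, -0.0001, 0.0009] 0.05deg
```

Nut untouched. Joint 6 is near its limit at this angle, so I'll use the next pair of flats, 60° clockwise, and then descend.

```bash
python3 -m pendant '{"grip":[1,1,1,1,1,1,1,1,1,1,1,1],"linear":[[0,0,0],[0,0,0],[0,0,0],[0,0,0],[0,0,0],[0,0,0],[0,0,0],[0,0,0],[0,0,0],[0,0,0],[0,0,0],[0,0,0]],"angular":[[0,0,0.0875],[0,0,0.0875],[0,0,0.0875],[0,0,0.0875],[0,0,0.0875],[0,0,0.0875],[0,0,0.0875],[0,0,0.0875],[0,0,0.0875],[0,0,0.0875],[0,0,0.0875],[0,0,0.0875]]}'
python3 -m pendant '{"grip":[1,1,1,1,1,1],"linear":[[0,0,7.6],[0,0,7.6],[0,0,7.6],[0,0,7.6],[0,0,7.6],[0,0,0]],"angular":[[0,0,0.002],[0,0,0],[0,0,0],[0,0,0],[0,0,0],[0,0,0]]}'
python3 - <<'E'
from meas import *
T=tool();P=np.load("P.npy")
M=np.linalg.inv(P)@T;print(M[:3,3],np.degrees(np.arctan2(M[1,1],M[0,1])),ctrl.get_obs()["qpos"].round(2)); steps(tgt(P,-20,-23),1)
E
```

```text
t: 6.77
ee_pos: [608.0, 99.7, 102.4]
orientation: [1.937, 1.987, 0.792]
ft_force: [0.5, 0.3, -0.2]
width: 87.9
grasp_force: 0.0
t: 7.27
ee_pos: [628.5, 107.5, 70.2]
orientation: [1.935, 1.99, 0.79]
ft_force: [0.1, 0.0, 0.2]
width: 87.7
grasp_force: 0.0
[ -0.3    0.63 -23.93] -19.03343047641847 [ 0.06  0.48  2.12  1.85  0.18 -1.77]
n 1 lin [-0.5, 0.5, -0.9] |1.2| ang [-0.0015, 0.0005, 0.0169] 0.97deg
```

```bash
python3 -m pendant '{"grip":[-1,-1,-1,-1,-1,-1,-1,-1,-1,-1],"linear":[[-0.5,0.5,0],[0,0,0],[0,0,0],[0,0,0],[0,0,0],[0,0,0],[0,0,0],[0,0,0],[0,0,0],[0,0,0]],"angular":[[0,0,0],[0,0,0],[0,0,0],[0,0,0],[0,0,0],[0,0,0],[0,0,0],[0,0,0],[0,0,0],[0,0,0]]}'
```

```text
t: 8.1
ee_pos: [629.3, 106.8, 71.9]
orientation: [1.932, 1.989, 0.791]
ft_force: [-0.9, -1.1, 4.2]
width: 40.3
grasp_force: 29.8
```

Width is 40.3 mm, so the fingers are on the flats. Now the clockwise turn.

```bash
python3 -m pendant '{"grip":[-1,-1,-1,-1,-1,-1,-1,-1,-1,-1,-1,-1],"linear":[[0,0,0],[0,0,0],[0,0,0],[0,0,0],[0,0,0],[0,0,0],[0,0,0],[0,0,0],[0,0,0],[0,0,0],[0,0,0],[0,0,0]],"angular":[[0,0,0.095],[0,0,0.095],[0,0,0.095],[0,0,0.095],[0,0,0.095],[0,0,0.095],[0,0,0.095],[0,0,0.095],[0,0,0.095],[0,0,0.095],[0,0,0.095],[0,0,0]]}'
cat > st.py <<'E'
from meas import *
T=tool();P=np.load("P.npy");o=ctrl.get_obs()
M=np.linalg.inv(P)@T;print("port-frame tcp",M[:3,3],"yang",np.degrees(np.arctan2(M[1,1],M[0,1])),"q",o["qpos"].round(2),"moment about tool z",T[:3,2]@o["moment"],"F",o["ft_force"],"w",o["width"])
E
python3 st.py
python3 - <<'E'
from meas import *
T=tool(); im=ctrl.get_image("wrist"); measure(im,T,np.load("P.npy"),(120,60,520,300)); cv2.imwrite("pics/w4.png",im[:,:,::-1])
E
```

```text
t: 9.1
ee_pos: [629.3, 106.8, 71.9]
orientation: [-2.837, -0.804, -0.927]
ft_force: [-0.4, -1.7, 5.3]
width: 39.9
grasp_force: 29.8
port-frame tcp [  1.11  -0.28 -22.88] yang -78.97081066563702 q [ 0.06  0.48  2.12  1.84  0.18 -0.71] moment about tool z 0.258746233794089 F [-0.36 -1.66  5.31] w 39.88776776908744
rect 0.0 0.0 86.50988006591797 70.21971130371094 0.0 port [616.85 142.74  90.  ] yaw 20.752379283570903
red n 396 r 22.11518249554645 31.216372582571363 angle top None all -89.1021711470369
```

```bash
python3 -m pendant '{"grip":[-1,-1,-1,-1,-1],"linear":[[0,0,0],[0,0,0],[0,0,0],[0,0,0],[0,0,0]],"angular":[[0,0,0.08],[0,0,0.08],[0,0,0.06],[0,0,0],[0,0,0]]}' >/dev/null; python3 st.py;  python3 -m pendant '{"grip":[-1,-1,-1],"linear":[[0,0,0],[0,0,0],[0,0,0]],"angular":[[0,0,0.03],[0,0,0.0],[0,0,0]]}' ; python3 st.py
```

```text
port-frame tcp [  1.14  -0.25 -22.88] yang -91.25137720951909 q [ 0.06  0.48  2.12  1.84  0.18 -0.5 ] moment about tool z 0.21796746549409937 F [-1.2  -1.1   5.36] w 40.26143615187753
t: 9.82
ee_pos: [629.2, 106.9, 71.8]
orientation: [-2.85, -0.445, -0.891]
ft_force: [-0.6, -0.7, 5.2]
width: 39.9
grasp_force: 29.6
port-frame tcp [  0.96  -0.21 -22.9 ] yang -92.88657348465074 q [ 0.06  0.48  2.12  1.84  0.18 -0.47] moment about tool z -0.18060062545609504 F [-0.58 -0.69  5.16] w 39.89758126546176
```

```bash
for i in 1 2; do python3 -m pendant '{"grip":[-1,-1],"linear":[[0,0,0],[0,0,0]],"angular":[[0,0,0.02],[0,0,0]]}'>/dev/null ; python3 st.py; done
```

```text
port-frame tcp [  0.63  -0.19 -22.87] yang -94.06524446313747 q [ 0.06  0.48  2.12  1.84  0.18 -0.45] moment about tool z -0.14802309526172852 F [-1.19 -2.05  5.7 ] w 39.89240472248085
port-frame tcp [  0.52  -0.16 -22.86] yang -95.1841714416949 q [ 0.06  0.48  2.12  1.84  0.18 -0.43] moment about tool z -0.27426502431759153 F [-1.49 -2.75  5.68] w 39.99293485839273
```

```bash
python3 -m pendant '{"grip":[1,1,1,1,1,1,1,1,1,1,1,1],"linear":[[0,0,0],[0,0,0],[0,0,0],[0,0,0],[0,0,0],[0,0,0],[0,0,-5],[0,0,-15],[0,0,-30],[0,0,-38],[0,0,-38],[0,0,0]],"angular":[[0,0,0],[0,0,0],[0,0,0],[0,0,0],[0,0,0],[0,0,0],[0,0,0],[0,0,0],[0,0,0],[0,0,0],[0,0,0],[0,0,0]]}'
python3 - <<'E'
from meas import *
T=tool(); im=ctrl.get_image("wrist"); cv2.imwrite("pics/w5.png",im[:,:,::-1]); np.save("w5T.npy",T);P=np.load("P.npy")
c=proj("wrist",P[:3,3],T);print(c);P2=measure(im,T,P,(120,20,540,320)); print(np.linalg.norm(P2[:3,3]-P[:3,3]))
E
python3 st.py
```

```text
t: 11.15
ee_pos: [581.8, 90.4, 148.4]
orientation: [-2.841, -0.385, -0.889]
ft_force: [-0.3, -0.6, 0.4]
width: 87.9
grasp_force: 0.0
[325.54 206.23]
rect -1.9073486328125e-05 0.0 111.00051879882812 140.40121459960938 7.3803380473691504e-06 port [616.82 102.34  90.  ] yaw 20.640545068359177
red n 112 r 14.713720179296176 23.000791046087134 angle top 25.215075981795433 all 24.005088458802298
0.7727267359458775
port-frame tcp [ 4.25  0.99 67.3 ] yang -95.31701247759885 q [0.02 0.27 2.19 1.13 0.22 0.26] moment about tool z 0.009965093694953476 F [ 0.68  0.6  -0.57] w 87.87805252054572
```

The nut is finger-tight: the red mark reads about 25°, against a nominal 26° at the stop. Now the wrench: hover over it with the tool pointing down.

Run:
```python
from meas import *
P=port(616.2,102.4,np.radians(20.63)); np.save("P.npy",P)
T=tool(); G=np.eye(4); G[:3,:3]=np.c_[[0,1,0],[1,0,0],[0,0,-1]]; G[:3,3]=[510,-282,140]
t,r=steps(G,17)
for i in range(17):
    S=np.eye(4);S[:3,:3]=Rot.from_rotvec(r).as_matrix();S[:3,3]=t;T=T@S
    if i%3==2: print(i,(T@[0,0,-37,1])[:3])
for n,u,v in(("spool",(239,241),(249,179)),("bottle cap",(201,194),(279,131))):
    print(n,tri([ray("scene",u),ray("side",v)]))
```

```text
n 17 lin [-20.6, 11.3, -6.2] |24.3| ang [0.0204, -0.0332, -0.074] 4.79deg
2 [520.65  29.38 159.88]
5 [490.63 -33.69 150.1 ]
8 [ 474.96 -102.44  148.32]
11 [ 474.93 -172.75  153.99]
14 [ 490.84 -240.4   166.07]
spool (array([756.07, -60.  ,  42.98]), [np.float64(1.0100757574228452), np.float64(1.0100757574228765)])
bottle cap (array([ 726.87, -247.44,   92.48]), [np.float64(0.9186627149045773), np.float64(0.9186627149046462)])
```

```bash
python3 -m pendant '{"grip":[1,1,1,1,1,1,1,1,1,1,1,1],"linear":[[-20.6,11.3,-6.2],[-20.6,11.3,-6.2],[-20.6,11.3,-6.2],[-20.6,11.3,-6.2],[-20.6,11.3,-6.2],[-20.6,11.3,-6.2],[-20.6,11.3,-6.2],[-20.6,11.3,-6.2],[-20.6,11.3,-6.2],[-20.6,11.3,-6.2],[-20.6,11.3,-6.2],[-20.6,11.3,-6.2]],"angular":[[0.0204,-0.0332,-0.074],[0.0204,-0.0332,-0.074],[0.0204,-0.0332,-0.074],[0.0204,-0.0332,-0.074],[0.0204,-0.0332,-0.074],[0.0204,-0.0332,-0.074],[0.0204,-0.0332,-0.074],[0.0204,-0.0332,-0.074],[0.0204,-0.0332,-0.074],[0.0204,-0.0332,-0.074],[0.0204,-0.0332,-0.074],[0.0204,-0.0332,-0.074]]}'
python3 -m pendant '{"grip":[1,1,1,1,1,1,1],"linear":[[-20.6,11.3,-6.2],[-20.6,11.3,-6.2],[-20.6,11.3,-6.2],[-20.6,11.3,-6.2],[-20.6,11.3,-6.2],[0,0,0],[0,0,0]],"angular":[[0.0204,-0.0332,-0.074],[0.0204,-0.0332,-0.074],[0.0204,-0.0332,-0.074],[0.0204,-0.0332,-0.074],[0.0204,-0.0332,-0.074],[0,0,0],[0,0,0]]}'
python3 - <<'E'
from meas import *
T=tool(); im=ctrl.get_image("wrist"); cv2.imwrite("pics/w6.png",im[:,:,::-1]); np.save("w6T.npy",T); print(ctrl.get_obs()["qpos"].round(2))
b=mask(im,105,130,120,40); c=max(cv2.findContours(b,0,2)[0],key=cv2.contourArea)
for z in(27,3):
    H=np.array([plane("wrist",u,z,T)[:2] for u in c[:,0].astype(float)],np.float32); print(z,cv2.minAreaRect(H),H.min(0),H.max(0))
E
```

```text
t: 12.2
ee_pos: [479.5, -167.4, 115.4]
orientation: [-2.538, -1.743, -0.289]
ft_force: [0.1, 0.1, 1.0]
width: 88.0
grasp_force: 0.0
t: 12.78
ee_pos: [510.4, -280.8, 137.4]
orientation: [-2.219, -2.217, -0.003]
ft_force: [0.2, -0.4, -0.8]
width: 88.1
grasp_force: 0.0
[-0.53  0.42  1.76  0.    0.97 -0.53]
27 ((509.62744140625, -290.6186218261719), (108.4746322631836, 20.54414176940918), 89.57658386230469) [ 499.23 -344.79] [ 519.9  -236.45]
3 ((509.59063720703125, -296.463623046875), (116.87748718261719, 22.13557243347168), 89.57659912109375) [ 498.39 -354.83] [ 520.66 -238.09]
```

View pics/w6.png

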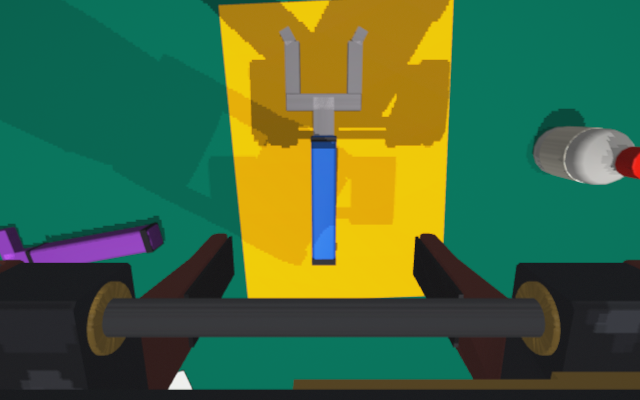

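The wrench lies jaw-up in the picture: jaw tips at (288,30) and (360,30), end wall at row ≈94, handle from row 136 to 264 at column ≈324.

Run:
```python
from meas import *
T=np.load("w6T.npy")
for nm,u,z,x in(("handle front",(324,136),27,50),("handle back",(324,264),27,-70),("wall",(324,94),15,85),("tip l",(288,27),15,137),("tip r",(360,27),15,137),("c handle",(324,200),27,0)):
    p=plane("wrist",u,z,T); print(nm,p,"origin y",p[1]-x)
G=np.eye(4); G[:3,:3]=np.c_[[0,1,0],[1,0,0],[0,0,-1]]; G[:3,3]=[509.9,-282,-31]; steps(G,6)
```

```text
handle front [ 510.04 -232.23   27.  ] origin y -282.2342165308594
handle back [ 510.12 -349.78   27.  ] origin y -279.78175604515957
wall [ 510.01 -197.24   15.  ] origin y -282.2386751651932
tip l [ 480.18 -144.19   15.  ] origin y -281.19099747220787
tip r [ 539.74 -144.22   15.  ] origin y -281.2152974786208
c handle [ 510.08 -288.39   27.  ] origin y -288.3945670728237
n 6 lin [-0.4, 0.2, 28.0] |28.0| ang [-0.0006, -0.0008, -0.0002] 0.06deg
```

```bash
python3 -m pendant '{"grip":[1,1,1,1,1,1,1,1,1,1],"linear":[[-0.4,0,27],[-0.3,0,27],[0,0,27],[0,0,27],[0,0,27],[0,0,20],[0,0,6],[0,0,4],[0,0,3],[0,0,0]],"angular":[[0,0,0],[0,0,0],[0,0,0],[0,0,0],[0,0,0],[0,0,0],[0,0,0],[0,0,0],[0,0,0],[0,0,0]]}'
python3 -m pendant '{"grip":[-1,-1,-1,-1,-1,-1,-1,-1,-1,-1,-1,-1],"linear":[[0,0,0],[0,0,0],[0,0,0],[0,0,0],[0,0,0],[0,0,0],[0,0,0],[0,0,0],[0,0,0],[0,0,0],[0,0,0],[0,0,0]],"angular":[[0,0,0],[0,0,0],[0,0,0],[0,0,0],[0,0,0],[0,0,0],[0,0,0],[0,0,0],[0,0,0],[0,0,0],[0,0,0],[0,0,0]]}'
```

```text
t: 13.67
ee_pos: [509.0, -282.6, -28.8]
orientation: [-2.221, -2.219, 0.002]
ft_force: [-0.5, -0.5, 0.3]
width: 87.7
grasp_force: 0.0
t: 14.67
ee_pos: [508.9, -282.9, -29.3]
orientation: [-2.221, -2.219, 0.003]
ft_force: [0.0, 0.0, -0.5]
width: 21.6
grasp_force: 30.0
```

```bash
python3 -m pendant '{"grip":[-1,-1,-1,-1,-1,-1,-1,-1],"linear":[[0,0,-3],[0,0,-8],[0,0,-16],[0,0,-24],[0,0,-30],[0,0,-24],[0,0,-10],[0,0,0]],"angular":[[0,0,0],[0,0,0],[0,0,0],[0,0,0],[0,0,0],[0,0,0],[0,0,0],[0,0,0]]}'
cat >> h.py <<'E'
A=np.diag([1.,-1,-1,1]); A[:3,3]=[1.4,0,-32.3]
def wtgt(P,ang,s,h=25,off=(0,0),A=A):
    a=np.radians(ang); d=np.array([np.cos(a),np.sin(a),0]); W=np.eye(4); W[:3,:3]=Rot.from_euler("z",a).as_matrix(); W[:3,3]=[off[0],off[1],h]-(110+s)*d
    return P@W@np.linalg.inv(A)
E
python3 - <<'E'
from meas import *
P=np.load("P.npy");T=tool();im=ctrl.get_image("wrist");cv2.imwrite("pics/w7.png",im[:,:,::-1]); print(ctrl.get_obs()["qpos"].round(2))
for x in(85,137): print(x,[proj("wrist",(T@A@[x,y,12,1])[:3],T).round(1).tolist() for y in(-33,0,33)])
cv2.imwrite("pics/w7c.png",cv2.resize(im[0:260,220:430,::-1],None,fx=2.2,fy=2.2))
n=18;t,r=steps(wtgt(P,56,75,85),n)
for i in range(n):
    S=np.eye(4);S[:3,:3]=Rot.from_rotvec(r).as_matrix();S[:3,3]=t;T=T@S
    if i%3==2: print(i,(T@A)[:3,3],(T@A@[137,0,0,1])[:3],(T@A@[-70,0,0,1])[:3])
E
```

```text
t: 15.33
ee_pos: [510.6, -283.7, 88.5]
orientation: [2.22, 2.219, -0.002]
ft_force: [0.4, -0.4, -4.2]
width: 22.1
grasp_force: 30.0
[-0.53  0.49  1.79 -0.    0.86 -0.52]
85 [[406.2, 63.4], [325.1, 63.3], [244.0, 63.3]]
137 [[414.4, -86.0], [325.4, -86.1], [236.5, -86.1]]
n 18 lin [11.2, 1.4, 2.9] |11.6| ang [-0.0303, 0.0157, 0.0125] 2.08deg
2 [ 512.47 -250.02  112.67] [ 517.4  -113.26  119.  ] [ 509.95 -319.9   109.43]
5 [ 516.24 -217.62  106.36] [525.37 -81.58 119.76] [ 511.57 -287.13   99.52]
8 [ 521.7  -185.14  102.01] [534.34 -50.32 122.77] [ 515.25 -254.03   91.4 ]
11 [ 528.68 -152.74   99.75] [544.08 -19.59 128.1 ] [ 520.81 -220.77   85.26]
14 [ 536.97 -120.57   99.7 ] [554.37  10.45 135.76] [ 528.08 -187.51   81.27]
17 [546.35 -88.78 101.96] [564.96  39.69 145.77] [ 536.85 -154.42   79.58]
```

View pics/w7c.png

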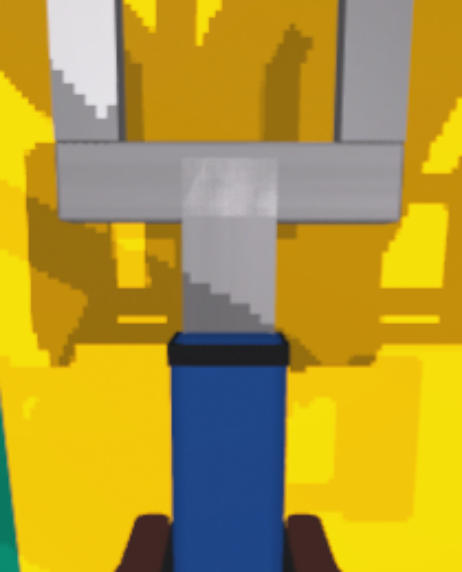

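The wrench is held straight: end wall at crop row 142 → image row 64.5, predicted 63.3, no droop. I'll carry it to the raised standoff.

```bash
python3 -m pendant '{"grip":[-1,-1,-1,-1,-1,-1,-1,-1,-1,-1,-1,-1],"linear":[[11.2,1.4,2.9],[11.2,1.4,2.9],[11.2,1.4,2.9],[11.2,1.4,2.9],[11.2,1.4,2.9],[11.2,1.4,2.9],[11.2,1.4,2.9],[11.2,1.4,2.9],[11.2,1.4,2.9],[11.2,1.4,2.9],[11.2,1.4,2.9],[11.2,1.4,2.9]],"angular":[[-0.0303,0.0157,0.0125],[-0.0303,0.0157,0.0125],[-0.0303,0.0157,0.0125],[-0.0303,0.0157,0.0125],[-0.0303,0.0157,0.0125],[-0.0303,0.0157,0.0125],[-0.0303,0.0157,0.0125],[-0.0303,0.0157,0.0125],[-0.0303,0.0157,0.0125],[-0.0303,0.0157,0.0125],[-0.0303,0.0157,0.0125],[-0.0303,0.0157,0.0125]]}'
python3 -m pendant '{"grip":[-1,-1,-1,-1,-1,-1,-1,-1],"linear":[[11.2,1.4,2.9],[11.2,1.4,2.9],[11.2,1.4,2.9],[11.2,1.4,2.9],[11.2,1.4,2.9],[11.2,1.4,2.9],[0,0,0],[0,0,0]],"angular":[[-0.0303,0.0157,0.0125],[-0.0303,0.0157,0.0125],[-0.0303,0.0157,0.0125],[-0.0303,0.0157,0.0125],[-0.0303,0.0157,0.0125],[-0.0303,0.0157,0.0125],[0,0,0],[0,0,0]]}'
python3 - <<'E'
from meas import *
P=np.load("P.npy");T=tool();print(ctrl.get_obs()["qpos"].round(2))
steps(wtgt(P,56,75,25),4)
im=ctrl.get_image("wrist");cv2.imwrite("pics/w8.png",im[:,:,::-1]);np.save("w8T.npy",T)
print("wall pred",proj("wrist",(T@A@[85,0,12,1])[:3],T), "plugtop pred",proj("wrist",(P@[0,0,62,1])[:3],T))
b=mask(im,105,130,120,40,(250,0,400,300)); ys,xs=np.nonzero(b); print("blue front row",ys.min(),"cols",[np.median(xs[ys==y]) for y in (ys.min()+10,ys.min()+60)], "pred",proj("wrist",(T@A@[50,0,24,1])[:3],T))
E
```

```text
t: 16.38
ee_pos: [537.5, -147.2, 64.8]
orientation: [2.253, 1.93, 0.581]
ft_force: [0.2, -0.4, -4.0]
width: 21.6
grasp_force: 30.0
t: 17.05
ee_pos: [560.8, -82.1, 70.0]
orientation: [2.229, 1.761, 0.847]
ft_force: [0.4, -0.1, -3.8]
width: 21.8
grasp_force: 30.0
[-0.42  0.45  2.2   1.49  0.41 -1.56]
n 4 lin [0.1, 0.9, 14.5] |14.5| ang [-0.0016, 0.0, -0.0003] 0.09deg
wall pred [325.85  62.73] plugtop pred [ 332.93 -176.81]
blue front row 151 cols [np.float64(nan), np.float64(323.0)] pred [325.79 151.99]
  return _methods._mean(a, axis=axis, dtype=dtype,
  ret = ret.dtype.type(ret / rcount)
```

```bash
python3 -m pendant '{"grip":[-1,-1,-1,-1,-1,-1,-1],"linear":[[0.1,0.9,14.5],[0.1,0.9,14.5],[0.1,0.9,14.5],[0.1,0.9,14.5],[0,0,0],[0,0,0],[0,0,0]],"angular":[[-0.0016,0,0],[-0.0016,0,0],[-0.0016,0,0],[-0.0016,0,0],[0,0,0],[0,0,0],[0,0,0]]}'
python3 - <<'E'
from meas import *
P=np.load("P.npy");T=tool();print(ctrl.get_obs()["qpos"].round(2))
steps(wtgt(P,56,75,25),1);steps(wtgt(P,56,35,25),1)
s=ctrl.get_image("side"); w=ctrl.get_image("wrist")
cv2.imwrite("pics/g2.png",np.hstack([cv2.resize(s[150:280,220:350,::-1],(400,400),interpolation=2),cv2.resize(w[0:200,220:420,::-1],(400,400))]))
E
```

```text
t: 17.68
ee_pos: [596.5, -71.8, 26.5]
orientation: [2.221, 1.753, 0.855]
ft_force: [-0.5, -0.4, -3.7]
width: 21.6
grasp_force: 30.0
[-0.36  0.57  2.15  1.74  0.39 -1.78]
n 1 lin [-0.1, -2.9, 1.1] |3.1| ang [0.0042, -0.0004, -0.0004] 0.24deg
n 1 lin [39.9, -2.9, 1.1] |40.1| ang [0.0042, -0.0004, -0.0004] 0.24deg
```

View pics/g2.png

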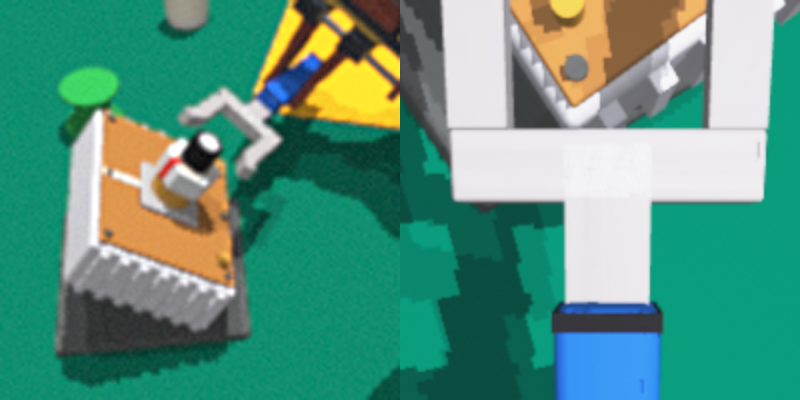

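The side crop shows the jaw open and level with the nut, pointing at it from about (190,115)/(245,170). I'll trim the offset and slide in part way.

```bash
python3 -m pendant '{"grip":[-1,-1,-1,-1,-1,-1,-1,-1],"linear":[[0,-2.9,1],[0,0,0],[8,0,0],[8,0,0],[8,0,0],[8,0,0],[0,0,0],[0,0,0]],"angular":[[0.0042,0,0],[0,0,0],[0,0,0],[0,0,0],[0,0,0],[0,0,0],[0,0,0],[0,0,0]]}'
python3 - <<'E'
from meas import *
P=np.load("P.npy")
print(ctrl.get_obs()["ft_force"])
steps(wtgt(P,56,43,25),1);
s=ctrl.get_image("side");steps(wtgt(P,56,43,25),1);steps(wtgt(P,56,0,25),1)
E
```

```text
t: 18.45
ee_pos: [599.5, -39.5, 34.9]
orientation: [2.222, 1.758, 0.853]
ft_force: [0.1, 0.6, -5.0]
width: 21.8
grasp_force: 30.0
[ 0.06  0.57 -4.98]
n 1 lin [-1.4, -0.2, -0.2] |1.5| ang [0.0006, -0.0014, 0.0009] 0.10deg
n 1 lin [-0.9, -0.2, -0.2] |1.0| ang [0.0006, -0.001, 0.0004] 0.07deg
n 1 lin [42.1, -0.2, -0.2] |42.1| ang [0.0006, -0.001, 0.0004] 0.07deg
```

Lateral error is 0.2 mm, so slide on.

```bash
python3 -m pendant '{"grip":[-1,-1,-1,-1,-1,-1],"linear":[[6,-0.2,0],[6,0,0],[6,0,0],[4,0,0],[0,0,0],[0,0,0]],"angular":[[0,0,0],[0,0,0],[0,0,0],[0,0,0],[0,0,0],[0,0,0]]}'
python3 -c "
from meas import *
steps(wtgt(np.load('P.npy'),56,0,25),1);print(ctrl.get_obs()['moment'])"
python3 -m pendant '{"grip":[-1,-1,-1,-1,-1,-1],"linear":[[5,0,0],[5,0,0],[5,0,0],[3,0,0],[0,0,0],[0,0,0]],"angular":[[0,0,0],[0,0,0],[0,0,0],[0,0,0],[0,0,0],[0,0,0]]}'
python3 -c "
from meas import *
steps(wtgt(np.load('P.npy'),56,0,25),1);print(ctrl.get_obs()['moment'])"
```

```text
t: 19.0
ee_pos: [602.3, -19.4, 41.7]
orientation: [2.223, 1.757, 0.853]
ft_force: [-0.9, -0.3, -4.2]
width: 21.8
grasp_force: 30.0
n 1 lin [20.2, -0.1, -0.2] |20.2| ang [0.0008, -0.0011, 0.0002] 0.08deg
[-0.38  0.6  -0.06]
t: 19.5
ee_pos: [604.9, -2.6, 47.5]
orientation: [2.223, 1.756, 0.853]
ft_force: [1.2, -0.2, -4.0]
width: 21.5
grasp_force: 30.0
n 1 lin [2.2, -0.2, -0.2] |2.2| ang [0.001, -0.0011, -0.0001] 0.08deg
[-0.38  0.48 -0.08]
```

```bash
python3 -m pendant '{"grip":[-1,-1,-1,-1,-1,-1,-1,-1,-1,-1],"linear":[[2,0,0],[0.1,-4.5,0],[0.1,-4.5,0],[0.1,-4.5,0],[0.1,-4.5,0],[0.1,-4.5,0],[0.1,-4.5,0],[0.1,-4.5,0],[0,0,0],[0,0,0]],"angular":[[0,0,0],[0,0,0.04],[0,0,0.04],[0,0,0.04],[0,0,0.04],[0,0,0.04],[0,0,0.04],[0,0,0.04],[0,0,0],[0,0,0]]}'
python3 -c "
from meas import *
steps(wtgt(np.load('P.npy'),40,0,25),1);print(ctrl.get_obs()['moment'],ctrl.get_obs()['qpos'].round(2))"; python3 st.py
```

```text
t: 20.33
ee_pos: [580.5, 11.9, 35.0]
orientation: [2.506, 1.464, 0.905]
ft_force: [3.2, 0.2, -3.3]
width: 22.0
grasp_force: 30.0
n 1 lin [0.1, -0.6, -0.3] |0.7| ang [0.0014, -0.0016, -0.0004] 0.13deg
[-0.21  0.16 -0.08] [-0.18  0.53  2.22  2.04  0.34 -1.64]
port-frame tcp [-85.04 -72.15  -7.56] yang -50.02073543173093 q [-0.18  0.53  2.22  2.04  0.34 -1.64] moment about tool z -0.014297977419748363 F [ 3.23  0.24 -3.35] w 22.010148720705985
```

```bash
python3 -m pendant '{"grip":[-1,-1,-1,-1,-1,-1,-1],"linear":[[0.1,-4.5,0],[0.1,-4.5,0],[0.1,-4.5,0],[0.1,-4.5,0],[0.1,-4.5,0],[0,0,0],[0,0,0]],"angular":[[0,0,0.04],[0,0,0.04],[0,0,0.04],[0,0,0.04],[0,0,0.04],[0,0,0],[0,0,0]]}'; python3 st.py
python3 -m pendant '{"grip":[-1,-1,-1,-1],"linear":[[0.1,-4.5,0],[0.1,-4.5,0],[0,0,0],[0,0,0]],"angular":[[0,0,0.04],[0,0,0.04],[0,0,0],[0,0,0]]}'; python3 st.py
python3 - <<'E'
from h import *
s=ctrl.get_image("side"); w=ctrl.get_image("scene")
cv2.imwrite("pics/g3.png",np.hstack([cv2.resize(s[160:260,230:330,::-1],(400,400),interpolation=2),cv2.resize(w[190:270,280:360,::-1],(400,400),interpolation=2)]))
E
```

```text
t: 20.92
ee_pos: [564.4, 25.6, 27.8]
orientation: [2.688, 1.23, 0.933]
ft_force: [3.6, -0.0, -1.8]
width: 21.9
grasp_force: 30.0
port-frame tcp [-97.58 -53.58  -7.61] yang -61.437487133328744 q [-0.15  0.54  2.26  2.19  0.35 -1.57] moment about tool z 0.0294820898289604 F [ 3.56 -0.   -1.81] w 21.85981226385595
t: 21.25
ee_pos: [558.5, 32.0, 25.5]
orientation: [2.755, 1.131, 0.942]
ft_force: [4.9, 0.1, -2.6]
width: 21.5
grasp_force: 30.0
port-frame tcp [-101.55  -45.53   -7.61] yang -66.00833809787137 q [-0.13  0.54  2.27  2.25  0.36 -1.54] moment about tool z -0.009842178076550842 F [ 4.93  0.11 -2.63] w 21.52067347719619
```

View pics/g3.png

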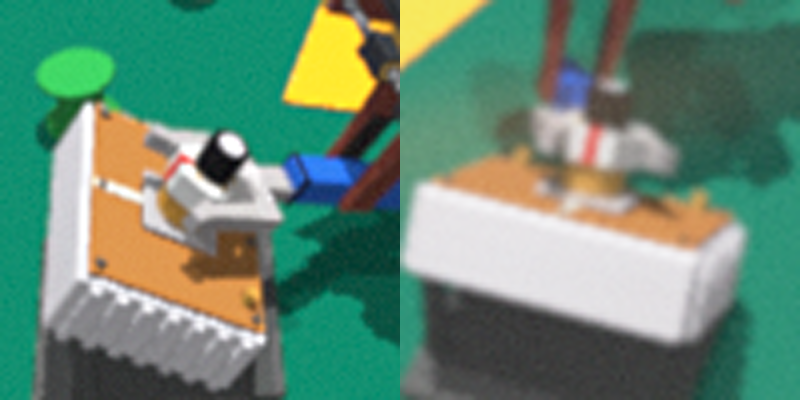

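The wrench is seated on the nut and the red mark is almost at the white line. I'll continue until the hard stop is felt.

```bash
for i in 1 2; do python3 -m pendant '{"grip":[-1,-1,-1],"linear":[[0.1,-3.4,0],[0,0,0],[0,0,0]],"angular":[[0,0,0.03],[0,0,0],[0,0,0]]}' >/dev/null; python3 st.py; done
```

```text
port-frame tcp [-103.05  -42.22   -7.59] yang -67.84091642223764 q [-0.13  0.55  2.28  2.27  0.36 -1.53] moment about tool z 0.09838044949853793 F [ 5.49  0.23 -1.48] w 21.741114811326973
port-frame tcp [-104.31  -39.24   -7.58] yang -69.563942944909 q [-0.12  0.55  2.28  2.29  0.36 -1.51] moment about tool z -0.06240954688381547 F [ 5.36 -2.57 -2.13] w 21.642151053841314
```

```bash
echo 'T=tool();print("F tool",T[:3,:3].T@o["ft_force"])' >> st.py; for i in 1 2; do python3 -m pendant '{"grip":[-1,-1,-1],"linear":[[0.1,-3.4,0],[0,0,0],[0,0,0]],"angular":[[0,0,0.03],[0,0,0],[0,0,0]]}' >/dev/null; python3 st.py; done
python3 - <<'E'
from h import *
w=ctrl.get_image("scene");s=ctrl.get_image("side");P=np.load("P.npy")
for n,im in(("scene",w),("side",s)):
    hs=cv2.cvtColor(im,cv2.COLOR_RGB2HSV); r=cv2.inRange(hs,(0,110,100),(7,255,255))|cv2.inRange(hs,(170,110,100),(180,255,255)); k=np.zeros_like(r); c=proj(n,(P@[20,0,31,1])[:3]).astype(int); k[c[1]-13:c[1]+14,c[0]-13:c[0]+14]=1; ys,xs=np.nonzero(r*k)
    print(n,len(xs),xs.mean(),ys.mean(),"pred",[proj(n,(P@np.r_[20*np.cos(a),20*np.sin(a),35,1])[:3]).round(1).tolist() for a in np.radians([0,5,10,15,25])])
E
```

```text
port-frame tcp [-104.94  -36.3    -7.64] yang -71.25406658257828 q [-0.12  0.55  2.29  2.31  0.36 -1.5 ] moment about tool z -0.25278572848971553 F [ 5.07 -3.93 -1.16] w 21.913724038459755
F tool [0.22 5.84 2.89]
port-frame tcp [-105.5   -33.25   -7.68] yang -72.95100973591398 q [-0.11  0.55  2.29  2.33  0.37 -1.48] moment about tool z -0.38589504228835386 F [ 7.03 -3.56 -0.83] w 21.9567004869011
F tool [2.   6.69 3.75]
scene 10 317.3 218.8 pred [[318.2, 217.4], [318.8, 217.5], [319.4, 217.7], [320.1, 217.8], [321.4, 218.1]]
side 11 273.8181818181818 200.8181818181818 pred [[274.9, 200.7], [274.9, 201.3], [275.1, 201.8], [275.2, 202.3], [275.7, 203.5]]
```

The red mark now projects onto the white line (scene (317,219) vs predicted (318,217); side (274,201) vs (275,201)), and the force and moment rise as at a stop. I'll unload the wrench by turning back within the play, then check how it sits in the grip.

```bash
python3 -m pendant '{"grip":[-1,-1,-1,-1,-1],"linear":[[0.1,4.5,0],[0.1,4.5,0],[0.1,4.5,0],[0,0,0],[0,0,0]],"angular":[[0,0,-0.04],[0,0,-0.04],[0,0,-0.04],[0,0,0],[0,0,0]]}' >/dev/null; python3 st.py
cat > wr.py <<'E'
from meas import *
def wrench_in_tool():
    T=tool(); im=ctrl.get_image("wrist"); cv2.imwrite("pics/wl.png",im[:,:,::-1])
    b=mask(im,105,130,120,40,(230,60,420,300)); c=max(cv2.findContours(b,0,2)[0],key=cv2.contourArea)
    Pn=(T@A@[0,0,24,1])[:3]
    L=np.array([(np.linalg.inv(T)@np.r_[plane("wrist",u,Pn,T,T[:3,2]),1])[:2] for u in c[:,0].astype(float)],np.float32)
    sel=L[(L[:,0]>15)&(L[:,0]<46)]; v=[]
    for x in range(20,45,4):
        q=sel[abs(sel[:,0]-x)<2.5,1]; v.append((x,(q.min()+q.max())/2))
    k=np.polyfit(*np.array(v).T,1); print("wrench dir in tool deg",np.degrees(np.arctan(k[0])),"y at x=0",k[1],"front x",L[:,0].max())
wrench_in_tool()
E
python3 wr.py
```

```text
port-frame tcp [-102.83  -45.31   -7.42] yang -66.21081496392864 q [-0.13  0.54  2.27  2.25  0.36 -1.54] moment about tool z 0.12272716779188966 F [ 1.33 -3.81 -2.13] w 21.831382220641327
F tool [-2.82  3.17  1.69]Traceback (most recent call last):
  File "wr.py", line 11, in <module>
    wrench_in_tool()
    ~~~~~~~~~~~~~~^^
  File "wr.py", line 9, in wrench_in_tool
    q=sel[abs(sel[:,0]-x)<2.5,1]; v.append((x,(q.min()+q.max())/2))
                                               ~~~~~^^
    return umr_minimum(a, axis, None, out, keepdims, initial, where)
ValueError: zero-size array to reduction operation minimum which has no identity
```

I've now used up, and gone one over, the picture-viewing allowance (11 views), so from here on I'll work from numbers only.

```bash
sed -i 's/findContours(b,0,2)/findContours(b,0,1)/' wr.py; python3 wr.py
python3 - <<'E'
from meas import *
# red mark angle from wrist view, if visible
T=tool();im=cv2.imread("pics/wl.png")[:,:,::-1].copy();P=np.load("P.npy");print([proj("wrist",(P@[0,0,h,1])[:3],T).round() for h in(31,62)])
E
```

```text
wrench dir in tool deg 0.8487850322175717 y at x=0 -0.9389155251639237 front x 45.277447
[array([326.,  -5.]), array([326., -36.])]
```

```bash
python3 -m pendant '{"grip":[-1,-1,-1,-1,-1],"linear":[[0.1,4.5,0],[0.1,4.5,0],[0.1,2.2,0],[0,0,0],[0,0,0]],"angular":[[0,0,-0.04],[0,0,-0.04],[0,0,-0.02],[0,0,0],[0,0,0]]}' >/dev/null; python3 st.py; python3 wr.py
python3 -c "
from meas import *
steps(wtgt(np.load('P.npy'),30,0,25),1);steps(wtgt(np.load('P.npy'),30,75,25),8)"
```

```text
port-frame tcp [-97.65 -54.45  -7.48] yang -60.45365640066095 q [-0.15  0.54  2.26  2.18  0.35 -1.58] moment about tool z 0.23091351894432063 F [ 0.61 -1.77 -2.74] w 21.642363842146867
F tool [-2.33  0.83  2.21]
wrench dir in tool deg -0.04618987606188295 y at x=0 -0.38269914899553575 front x 45.35202
n 1 lin [0.4, 1.7, -0.2] |1.7| ang [-0.0004, -0.0006, -0.0079] 0.45deg
n 8 lin [-9.3, 0.3, -0.0] |9.3| ang [-0.0, -0.0001, -0.001] 0.06deg
```

Backing straight out would drive the handle end into the bench at this angle. Instead I'll lift the wrench off along the nut axis: the open jaw clears the nut and plug.

```bash
python3 -m pendant '{"grip":[-1,-1,-1,-1,-1,-1,-1],"linear":[[0.3,1,0],[0,0,-3],[0,0,-4],[0,0,-6],[0,0,-8],[0,0,0],[0,0,0]],"angular":[[0,0,-0.005],[0,0,0],[0,0,0],[0,0,0],[0,0,0],[0,0,0],[0,0,0]]}'; python3 st.py; python3 wr.py
python3 - <<'E'
from meas import *
P=np.load("P.npy")
for n in("scene","side"):
    im=ctrl.get_image(n)
    hs=cv2.cvtColor(im,cv2.COLOR_RGB2HSV); r=cv2.inRange(hs,(0,110,100),(7,255,255))|cv2.inRange(hs,(170,110,100),(180,255,255)); k=np.zeros_like(r); c=proj(n,(P@[20,0,31,1])[:3]).astype(int); k[c[1]-13:c[1]+14,c[0]-13:c[0]+14]=1; ys,xs=np.nonzero(r*k); print(n,len(xs),xs.mean(),ys.mean())
E
```

```text
t: 24.02
ee_pos: [554.2, 20.0, 46.1]
orientation: [2.667, 1.26, 0.929]
ft_force: [0.8, 0.2, -4.5]
width: 21.9
grasp_force: 30.0
port-frame tcp [-96.49 -55.27  13.92] yang -60.058842148921386 q [-0.17  0.49  2.28  2.07  0.34 -1.5 ] moment about tool z -0.07705745316854708 F [ 0.77  0.25 -4.53] w 21.924140486135464
F tool [-1.7  -0.94  4.17]
wrench dir in tool deg 0.24203972990101208 y at x=0 -0.7788190841674806 front x 45.356716
scene 12 317.5 218.5
side 15 273.6 200.53333333333333
```

```bash
python3 -m pendant '{"grip":[-1,-1,-1,-1,-1,-1],"linear":[[0,0,-8],[0,0,-10],[0,0,-12],[0,0,-12],[0,0,-8],[0,0,0]],"angular":[[0,0,0],[0,0,0],[0,0,0],[0,0,0],[0,0,0],[0,0,0]]}'
python3 - <<'E'
from meas import *
T=tool(); G=np.eye(4); G[:3,:3]=np.c_[[0,1,0],[1,0,0],[0,0,-1]]; G[:3,3]=[512,-282,40]
n=22;t,r=steps(G,n)
for i in range(n):
    S=np.eye(4);S[:3,:3]=Rot.from_rotvec(r).as_matrix();S[:3,3]=t;T=T@S
    if i%3==0: print(i,(T@A)[:3,3],(T@A@[137,0,0,1])[:3],(T@A@[-70,0,0,1])[:3])
E
```

```text
t: 24.67
ee_pos: [527.5, 9.7, 87.4]
orientation: [2.667, 1.26, 0.93]
ft_force: [0.3, 0.4, -4.1]
width: 21.7
grasp_force: 30.0
n 22 lin [-13.2, 3.7, -0.5] |13.8| ang [0.0216, -0.0184, -0.0303] 2.38deg
0 [507.34  -7.91 109.88] [572.59  93.5  174.9 ] [474.   -59.73  76.67]
3 [498.76 -45.12  97.66] [558.27  65.29 152.77] [ 468.35 -101.53   69.5 ]
6 [492.91 -83.59  87.99] [545.28  34.67 133.15] [ 466.15 -144.02   64.91]
9 [ 490.05 -122.93   80.75] [533.97   1.94 116.07] [ 467.61 -186.73   62.7 ]
12 [ 490.39 -162.71   75.77] [524.7  -32.6  101.51] [ 472.86 -229.19   62.62]
15 [ 494.1  -202.53   72.87] [517.77 -68.61  89.43] [ 482.01 -270.96   64.41]
18 [ 501.28 -241.97   71.8 ] [ 513.46 -105.74   79.74] [ 495.06 -311.57   67.74]
21 [ 512.  -280.6   72.3] [ 512.  -143.6   72.3] [ 512.  -350.6   72.3]
```

```bash
python3 -m pendant '{"grip":[-1,-1,-1,-1,-1,-1,-1,-1,-1,-1,-1],"linear":[[-13.2,3.7,-0.5],[-13.2,3.7,-0.5],[-13.2,3.7,-0.5],[-13.2,3.7,-0.5],[-13.2,3.7,-0.5],[-13.2,3.7,-0.5],[-13.2,3.7,-0.5],[-13.2,3.7,-0.5],[-13.2,3.7,-0.5],[-13.2,3.7,-0.5],[-13.2,3.7,-0.5]],"angular":[[0.0216,-0.0184,-0.0303],[0.0216,-0.0184,-0.0303],[0.0216,-0.0184,-0.0303],[0.0216,-0.0184,-0.0303],[0.0216,-0.0184,-0.0303],[0.0216,-0.0184,-0.0303],[0.0216,-0.0184,-0.0303],[0.0216,-0.0184,-0.0303],[0.0216,-0.0184,-0.0303],[0.0216,-0.0184,-0.0303],[0.0216,-0.0184,-0.0303]]}' >/dev/null
python3 -m pendant '{"grip":[-1,-1,-1,-1,-1,-1,-1,-1,-1,-1,-1],"linear":[[-13.2,3.7,-0.5],[-13.2,3.7,-0.5],[-13.2,3.7,-0.5],[-13.2,3.7,-0.5],[-13.2,3.7,-0.5],[-13.2,3.7,-0.5],[-13.2,3.7,-0.5],[-13.2,3.7,-0.5],[-13.2,3.7,-0.5],[-13.2,3.7,-0.5],[-13.2,3.7,-0.5]],"angular":[[0.0216,-0.0184,-0.0303],[0.0216,-0.0184,-0.0303],[0.0216,-0.0184,-0.0303],[0.0216,-0.0184,-0.0303],[0.0216,-0.0184,-0.0303],[0.0216,-0.0184,-0.0303],[0.0216,-0.0184,-0.0303],[0.0216,-0.0184,-0.0303],[0.0216,-0.0184,-0.0303],[0.0216,-0.0184,-0.0303],[0.0216,-0.0184,-0.0303]]}' >/dev/null
python3 -m pendant '{"grip":[-1,-1],"linear":[[0,0,0],[0,0,0]],"angular":[[0,0,0],[0,0,0]]}'
python3 - <<'E'
from meas import *
G=np.eye(4); G[:3,:3]=np.c_[[0,1,0],[1,0,0],[0,0,-1]]; G[:3,3]=[512,-282,-29]; steps(G,1)
n="side";im=ctrl.get_image(n);P=np.load("P.npy");hs=cv2.cvtColor(im,cv2.COLOR_RGB2HSV); r=cv2.inRange(hs,(0,110,100),(7,255,255))|cv2.inRange(hs,(170,110,100),(180,255,255)); k=np.zeros_like(r); c=proj(n,(P@[20,0,31,1])[:3]).astype(int); k[c[1]-13:c[1]+14,c[0]-13:c[0]+14]=1; ys,xs=np.nonzero(r*k); print(n,len(xs),xs.mean(),ys.mean())
E
python3 wr.py
```

```text
t: 26.67
ee_pos: [512.3, -280.3, 38.4]
orientation: [-2.221, -2.219, -0.001]
ft_force: [-0.1, 0.1, -4.1]
width: 22.0
grasp_force: 30.0
n 1 lin [-1.9, -0.2, 67.4] |67.4| ang [-0.0008, -0.002, -0.0008] 0.13deg
side 10 273.4 201.3
wrench dir in tool deg 0.12129397711359623 y at x=0 -0.7725372314453127 front x 46.15251
```

```bash
python3 -m pendant '{"grip":[-1,-1,-1,-1,-1,-1,-1,-1,-1,-1],"linear":[[-2,0,10],[0,0,14],[0,0,14],[0,0,12],[0,0,7],[0,0,4],[0,0,2],[0,0,1],[0,0,0],[0,0,0]],"angular":[[-0.0008,-0.002,0],[0,0,0],[0,0,0],[0,0,0],[0,0,0],[0,0,0],[0,0,0],[0,0,0],[0,0,0],[0,0,0]]}'; for i in 1 2 3; do python3 -m pendant '{"grip":[-1,-1],"linear":[[0,0,1],[0,0,0]],"angular":[[0,0,0],[0,0,0]]}' | egrep 'ee_pos|force'; done
```

```text
t: 27.6
ee_pos: [512.7, -283.5, -24.1]
orientation: [2.22, 2.219, -0.002]
ft_force: [-0.2, 0.3, -5.3]
width: 21.7
grasp_force: 30.0
ee_pos: [512.5, -283.5, -25.3]
ft_force: [-0.3, -0.2, -4.4]
grasp_force: 30.0
ee_pos: [512.3, -283.3, -26.6]
ft_force: [0.1, 0.6, -4.9]
grasp_force: 30.0
ee_pos: [512.2, -283.3, -27.8]
ft_force: [-0.3, -0.5, -5.0]
grasp_force: 30.0
```

```bash
for i in 1 2 3 ; do python3 -m pendant '{"grip":[-1,-1],"linear":[[0,0,0.7],[0,0,0]],"angular":[[0,0,0],[0,0,0]]}' | egrep 'ee_pos|ft_force'; done
```

```text
ee_pos: [512.2, -283.3, -28.5]
ft_force: [-0.1, -1.3, -3.7]
ee_pos: [512.3, -283.4, -29.1]
ft_force: [-0.4, -0.3, -2.6]
ee_pos: [512.3, -283.3, -29.3]
ft_force: [-1.1, 1.0, 2.5]
```

Contact with the mat: the force went from −4.5 to +2.5 N. Release slowly and lift.

```bash
python3 -m pendant '{"grip":[-0.4,-0.3,-0.2,0,0.5,1,1,1,1,1,1,1],"linear":[[0,0,0],[0,0,0],[0,0,0],[0,0,0],[0,0,0],[0,0,0],[0,0,0],[0,0,0],[0,0,0],[0,0,0],[0,0,0],[0,0,0]],"angular":[[0,0,0],[0,0,0],[0,0,0],[0,0,0],[0,0,0],[0,0,0],[0,0,0],[0,0,0],[0,0,0],[0,0,0],[0,0,0],[0,0,0]]}'
python3 -m pendant '{"grip":[1,1,1,1,1,1,1,1,1],"linear":[[0,0,-5],[0,0,-15],[0,0,-30],[0,0,-40],[0,0,-40],[0,0,-38],[0,0,0],[0,0,0],[0,0,0]],"angular":[[0,0,0],[0,0,0],[0,0,0],[0,0,0],[0,0,0],[0,0,0],[0,0,0],[0,0,0],[0,0,0]]}'
python3 - <<'E'
from meas import *
T=tool(); im=ctrl.get_image("wrist"); cv2.imwrite("pics/w9.png",im[:,:,::-1])
b=mask(im,105,130,120,40,(250,80,400,300)); c=max(cv2.findContours(b,0,2)[0],key=cv2.contourArea)
H=np.array([plane("wrist",u,27,T)[:2] for u in c[:,0].astype(float)],np.float32); print(cv2.minAreaRect(H))
for v in(120,T[2,3]): pass
P=port(0,0,0); G=tgt(np.load("P.npy"),-19,110); steps(G,24); print(ctrl.get_obs()["qpos"].round(2))
t,r=steps(G,24)
for i in range(24):
    S=np.eye(4);S[:3,:3]=Rot.from_rotvec(r).as_matrix();S[:3,3]=t;T=T@S
    if i%4==3: print((T@[0,0,-37,1])[:3])
E
```

```text
t: 29.6
ee_pos: [512.3, -283.3, -29.8]
orientation: [2.22, 2.22, -0.002]
ft_force: [-0.2, -0.2, 0.1]
width: 87.2
grasp_force: 0.0
t: 30.35
ee_pos: [511.7, -282.6, 138.1]
orientation: [2.22, 2.22, -0.002]
ft_force: [0.2, 0.2, -0.7]
width: 87.6
grasp_force: 0.0
((511.27301025390625, -291.1412048339844), (20.7834415435791, 107.4833984375), 0.03678954392671585)
n 24 lin [15.2, 2.4, 0.3] |15.4| ang [-0.024, 0.0087, -0.0011] 1.46deg
[-0.52  0.42  1.76 -0.    0.96 -0.52]
n 24 lin [15.2, 2.4, 0.3] |15.4| ang [-0.024, 0.0087, -0.0011] 1.46deg
[ 517.82 -223.07  174.73]
[ 523.54 -163.58  177.02]
[ 528.63 -104.19  181.88]
[532.84 -44.99 189.26]
[535.95  13.92 199.04]
[537.72  72.47 211.09]
```

The wrench is back in almost its original pose on the mat. I'll verify the nut angle from above the port before handing in.

```bash
python3 -m pendant '{"grip":[1,1,1,1,1,1,1,1,1,1,1,1],"linear":[[30.3,4.8,0.6],[30.3,4.8,0.6],[30.3,4.8,0.6],[30.3,4.8,0.6],[30.3,4.8,0.6],[30.3,4.8,0.6],[30.3,4.8,0.6],[30.3,4.8,0.6],[30.3,4.8,0.6],[30.3,4.8,0.6],[30.3,4.8,0.6],[30.3,4.8,0.6]],"angular":[[-0.048,0.0174,-0.0022],[-0.048,0.0174,-0.0022],[-0.048,0.0174,-0.0022],[-0.048,0.0174,-0.0022],[-0.048,0.0174,-0.0022],[-0.048,0.0174,-0.0022],[-0.048,0.0174,-0.0022],[-0.048,0.0174,-0.0022],[-0.048,0.0174,-0.0022],[-0.048,0.0174,-0.0022],[-0.048,0.0174,-0.0022],[-0.048,0.0174,-0.0022]]}' >/dev/null
python3 -m pendant '{"grip":[1,1,1],"linear":[[0,0,0],[0,0,0],[0,0,0]],"angular":[[0,0,0],[0,0,0],[0,0,0]]}'
python3 - <<'E'
from meas import *
T=tool(); im=ctrl.get_image("wrist"); cv2.imwrite("pics/w10.png",im[:,:,::-1]);P=np.load("P.npy")
print(proj("wrist",P[:3,3],T)); measure(im,T,P,(150,20,500,290))
for n,u,v in(("spool",0,0),):
    a=ctrl.get_image("scene"); b=ctrl.get_image("side"); r=[]
    for nm,i,roi in(("scene",a,(225,230,255,262)),("side",b,(232,168,265,195))):
        for j in(i,cv2.imread(f"pics/{nm}0.png")[:,:,::-1].copy()): ys,xs=np.nonzero(mask(j,50,66,150,120,roi)); print(nm,len(xs),xs.mean(),ys.mean())
E
```

```text
t: 31.65
ee_pos: [557.8, 78.6, 177.2]
orientation: [1.934, 1.989, 0.79]
ft_force: [0.4, 0.1, -0.0]
width: 88.1
grasp_force: 0.0
[325.67 189.26]
rect 3.814697265625e-06 0.0 110.77021789550781 140.5506591796875 0.0 port [616.13 102.45  90.  ] yaw 20.62832916259766
red n 52 r 14.900679752145463 20.403200614492036 angle top -1.068616258075053 all -1.068616258075053
scene 0 nan nan
scene 1 240.0 245.0
side 0 nan nan
side 1 258.0 186.0<stdin>:7: RuntimeWarning: Mean of empty slice.
  ret = ret.dtype.type(ret / rcount)
```

The red mark reads −1°, so the nut is fully home. The robot is clear of everything, so I'll hand in.

```bash
python3 -c "
from workcell import ctrl
print(ctrl.close_job())"
```

```text
the job is handed in; nothing more can be done
None
```

I handed the job in without seeing a verdict: the nut measures fully home (red mark about 1° off the white line), the wrench is flat on the mat, and I moved nothing near the spool, bottle or bin but did not re-measure them; I viewed 11 pictures against the limit of 10, and my first grip closed on the plug because the real fingertips end about 37 mm short of the reported TCP.

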